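# Hang the load pail and hold the plank out at its mark

### The arm

A 6-joint arm with a two-finger parallel gripper is mounted at the origin on a cart in front of the work surface, level with it; the furniture and walls round the work are solid. World frame = base frame: x ahead of the robot, y to its left, z up, the work surface at z = 0. Lengths are in m, angles in rad, forces in N, time in s.
With the tool pointing down it reaches from about 0.35 to 0.975 m from the base axis. Payload 4.9 kg.
Tool frame: the origin (TCP) lies midway between the tips of the shut fingers; the grasp point (between the pads) lies 19 mm behind it; z points along the fingers, y is the direction in which the jaws open and shut (so a half turn about z gives the same grasp; the last joint's range is limited). The gripper opens to 85 mm and grips with 20 to 120 N. Pads are 22 mm wide; open, the fingers measure 114 mm over their backs; the gripper's body (76 mm by 85 mm) begins 54 mm behind the grasp point. The pads swing forward as they close: fully open they stand 13 mm farther back than shut.
Start: joints at [1.086, 0.053, 1.613, -0, 1.476, -0.119], TCP at [0.224, 0.584, 0.194] pointing down, gripper open.
Joint ranges: [-3.01, 3.01], [-1.01, 2.22], [0.06, 2.58], [-1.02, 4.17], [0.09, 2.62], [-3.14, 3.14]. Speed limits (rad/s): [2.57, 2.57, 3.14, 3.14, 3.14, 3.14].

### API

Orientations are given as a rotation vector (axis times angle).
In Python, from station import ctrl gives the robot as it stands.
- The arm moves only by the tool jog_arm, never from a script. Its argument "steps" is a list of rows, each an object of numbers: "dx", "dy", "dz": the shift along the world's x, y, z in units of 60 mm (1.0 is 60 mm); "twist": the turn about the world's z in units of 10 degrees (1.0 is 10 degrees). A call has 1 to 5 rows; each row is the pose to reach, as a shift and turn from the pose measured when the call began; what a row does not reach only later rows make up. A row lasts 1/8 s, in which the tool goes at most 62.5 mm and 10.7 degrees, less where a joint would pass 70% of its speed; a pose out of reach is approached as far as the arm can. A call with a gripper value outside its range is refused whole. "gripper" is the closure in counts, from 0 (fully open) to 255 (shut), set as the call begins (left out, the last holds). The fingers move at their own pace and stop on an object; "newtons" is the grip in N (left out, the last holds). Time passes only in rows, so rows that repeat a pose let the fingers close. It gives the time, the measured TCP pose, the force and the opening at its end, in the units of the state.
- ctrl.get_obs(): the state, without advancing time (a new reading comes with each control period).
- ctrl.get_image(name): name is "scene" or "top" or "wrist"; returns a dict with "frame" (384x512x3 uint8, red, green, blue), "range_z" (384x512 float32, m along the optical axis (not along the pixel's ray), 0 where there is no reading), "fx", "fy", "cx", "cy" (pixels), "extrinsics" (4x4, takes a point from camera to world coordinates). Camera axes: x right, y down, z forward; pixel columns grow to the right and rows downward; lengths in m; the calibration is good to about 2 mm. A picture is of the moment at which its call begins.
- ctrl.finish_job(): hands the job in, once; it reports no verdict.
The state is a dict: "t": time; "q": joint angles; "dq": joint speeds; "effort": joint torques, N m; "tool_pos": TCP position; "tool_rot": TCP orientation; "contact_force": force on the tool from outside, world axes, zero at the start; "wrist_torque": the same for the moment, N m; "opening": finger opening in m.
Only numpy, scipy, OpenCV 4.12 (cv2) and the standard library are available. Lean on these libraries where they do the work, as an engineer would, in place of code of your own. Each camera call takes 0.05 s, during which the arm holds its last target.

### The job

Set up the overhang test: hang the small blue pail by its wooden handle on the steel hook at the end of the plank, then slide the plank straight out along its stand, hook end first, until the red line across it is level with that end of the stand. Loaded like this the plank would tip, so finish while still holding its inner end: plank flat on the stand, pail hanging freely and quiet. Never let the plank tip or the pail tip over on the way, and do not disturb the glue bottle or the roll of masking tape.

Things in the scene. Friction and masses are not known exactly. Their poses are not given: they have to be found in the camera images.
- stand: Plywood stand, fixed on a 7 mm thick white sheet: foot 56 x 160 mm, top rail 50 mm wide and 160 mm long, its level top face 120 mm above the stand's origin (centre of its underside). The plank lies on it along its y axis; +y is the outward direction in which to slide. Nothing stands under the plank's two ends.
- stand_edge (a point): Middle of the top edge of the stand's outward (+y) end; axes as the stand's: y outward, z up. The red line must come level with this edge.
- plank: Loose plank of light wood, 320 long (y) x 44 wide (x) x 20 mm thick, about 0.36 kg, lying flat on the stand, both ends in the air. Origin: centre of its underside; +y points to the hook end, which at first reaches 20 to 45 mm past the stand. It lies stable, also with the pail on, if the hook is not pushed down with over 1.5 N; with the line at the edge and the pail on it tips unless held.
- plank_mark (a point): Point on the plank's middle line, half-way through its thickness, under the red line (4 mm wide, across top and sides, 110 mm from the hook end face). Axes as the plank's. At the start 65 to 90 mm behind the stand's outward edge.
- plank_tail (a point): Where to hold the plank: middle of its width and thickness, 22 mm from its inner end, free underneath and on both sides; 44 mm across. Axes as the plank's (y toward the hook). With the line at the edge it is 28 mm clear of the stand.
- hook_seat (a point): Where the pail's grip is to rest: top of the hook's rod, on the plank's middle line, 65 mm beyond its end face. The 8 mm rod lies level along the plank's x axis, its top 6 mm below the plank's top; its closed end is 30 mm to +x (an arm leads back to the plank there), its open end 30 mm to -x, turned up 12 mm above the rod's top. Axes as the plank's.
- pail: Small blue pail with a rigid handle, 115 mm high in all, 56 mm across the rim at 45 mm, about 0.18 kg, on the bench. Origin: centre of its underside, z up. Two upright straps carry a wooden grip along the pail's y axis; below the grip is an opening 35 mm wide (y) and 50 mm high, into which the hook's open end is threaded along the pail's x axis (either way round) before the grip is lowered onto the rod.
- pail_grip (a point): Centre of the pail's wooden grip: 44 long (y) x 16 wide (x) x 20 mm high, flat ends for the fingers; 105 mm above the pail's underside, its own underside 10 mm lower. It is to rest on the hook's rod by this underside. Axes as the pail's.
- glue_bottle: Small white glue bottle with a yellow label, 34 mm across, 92 mm tall, standing behind the work; origin at the centre of its underside. Leave alone.
- masking_tape: Roll of masking tape lying flat, 92 mm across, 24 mm high; origin at the centre of its underside. Leave alone.
Mind the look-alikes: they are no part of the job. Of the things shaped like the pail, the blue one is meant.

How it is judged:
On the way:
1. the pail hangs from the hook, let go, while the plank is still drawn back (its line at least 50 mm short of the edge) (y of pail_grip in the frame of hook_seat between -0.016 and 0.016 m and z of pail_grip in the frame of hook_seat between 0.003 and 0.018 m and x of pail_grip in the frame of hook_seat between -0.022 and 0.028 m and contact force between pail and plank above 0.4 N and contact force between the fingers and pail below 0.1 N and angle between pail's own z axis and vertical below 0.3 rad and angle between plank's own z axis and vertical below 0.05 rad and y of plank_mark in the frame of stand_edge below -0.05 m), for 0.2 s.
At the end, for the whole second after the job is handed in: Red line within 6 mm of the stand's outward edge (20 mm sideways, 0.12 rad in yaw); plank flat within 0.05 rad, on the stand, at rest, held by the fingers with 1 N or more; pail hanging quietly by its grip on the hook's rod, within 0.3 rad of upright, not touched by the fingers (y of pail_grip in the frame of hook_seat between -0.016 and 0.016 m and z of pail_grip in the frame of hook_seat between 0.003 and 0.018 m and x of pail_grip in the frame of hook_seat between -0.022 and 0.028 m and contact force between pail and plank above 0.4 N and contact force between the fingers and pail below 0.1 N and angle between pail's own z axis and vertical below 0.3 rad and angle between plank's own z axis and vertical below 0.05 rad and y of plank_mark in the frame of stand_edge between -0.006 and 0.006 m and x of plank_mark in the frame of stand_edge between -0.02 and 0.02 m and z of plank_mark in the frame of stand_edge between 0.005 and 0.016 m and angle between the y axis of plank_mark and the y axis of stand_edge, either way round below 0.12 rad and contact force between the fingers and plank above 1 N and contact force between plank and stand above 0.3 N and linear speed of plank below 0.02 m/s and linear speed of pail below 0.1 m/s); the arm keeps its last pose, push and grip.
It fails at once if the plank tips (more than 0.12 rad) (angle between plank's own z axis and vertical above 0.12 rad).
It fails at once if the pail tips over (more than 0.9 rad) (angle between pail's own z axis and vertical above 0.9 rad).
It fails at once if the glue bottle is moved more than 20 mm (distance of glue_bottle from where it was at the start of the episode above 0.02 m).
It fails at once if the roll of tape is moved more than 20 mm (distance of masking_tape from where it was at the start of the episode above 0.02 m).
It also fails if it takes over 54 s, if anything falls off the work surface, if the arm or the gripper's body presses on something with over 40 N, if the wrist force passes 120 N, or if a joint passes its speed limit or range.

## Working session

There is one attempt and no reset: what is moved stays moved. The work goes in short steps, Python scripts to look and compute and a tool call to move; the robot and the scene stay as the last step left them, time stands still between calls to the robot, and variables do not carry over. Pictures are saved under pics/ and viewed, and the job is handed in when it is done.

Besides the shell and the picture viewer there is one more tool, called after ">>>" by a JSON object that holds its "name" and its "arguments". jog_arm: Moves the arm, as the interface text tells. Its arguments: {"type":"object","properties":{"steps":{"type":"array"},"gripper":{"type":"number"},"newtons":{"type":"number"}},"required":["steps"]}

```bash
ls; mkdir -p pics
cat > h.py <<'E'
import numpy as np, cv2, pickle
from station import ctrl
def grab(n,tag):
    im=ctrl.get_image(n); pickle.dump(im,open(f'pics/{tag}.pkl','wb'))
    cv2.imwrite(f'pics/{tag}.png',im['frame'][:,:,::-1]); return im
def load(tag): return pickle.load(open(f'pics/{tag}.pkl','rb'))
def P(im,u,v,z=None,r=1):
    """world pt of pixel; by depth, or intersect with plane world z"""
    T=np.array(im['extrinsics']); d=np.array([(u-im['cx'])/im['fx'],(v-im['cy'])/im['fy'],1.])
    if z is None:
        p=im['range_z'][v-r:v+r+1,u-r:u+r+1]; p=p[p>0]; s=np.median(p)
    else:
        w=T[:3,:3]@d; s=(z-T[2,3])/w[2]
    return T[:3,:3]@(d*s)+T[:3,3]
def px(im,p):
    T=np.linalg.inv(np.array(im['extrinsics'])); c=T[:3,:3]@np.array(p)+T[:3,3]
    return im['fx']*c[0]/c[2]+im['cx'], im['fy']*c[1]/c[2]+im['cy']
def crop(tag,x0,y0,x1,y1,k,out):
    a=cv2.imread(f'pics/{tag}.png')[y0:y1,x0:x1]; cv2.imwrite(f'pics/{out}.png',cv2.resize(a,None,fx=k,fy=k,interpolation=cv2.INTER_CUBIC))
E
python3 - <<'E'
from h import *
np.set_printoptions(precision=4,suppress=True)
for n in('scene','top','wrist'):
    im=grab(n,n+'0'); print(n,im['fx'],im['cx'],im['cy']);print(np.array(im['extrinsics']))
print(ctrl.get_obs())
E
```

```text
pics
scene 479.4297754806959 249.76850436283087 185.62017165640688
[[ 0.6559 -0.5625  0.5034  0.0045]
 [-0.7546 -0.5056  0.4182 -0.2652]
 [ 0.0193 -0.6542 -0.7561  0.993 ]
 [ 0.      0.      0.      1.    ]]
top 413.105076204279 259.93553740853605 192.16247940058466
[[ 0.0141 -0.9775  0.2105  0.3619]
 [-0.9999 -0.013   0.0069  0.2354]
 [-0.004  -0.2105 -0.9776  1.1531]
 [ 0.      0.      0.      1.    ]]
wrist 272.4310487370362 255.72457784716576 193.13515837789734
[[ 0.3576  0.8883  0.2883  0.1499]
 [ 0.9339 -0.3394 -0.1126  0.6109]
 [-0.0022  0.3095 -0.9509  0.3729]
 [ 0.      0.      0.      1.    ]]
{'t': 0.15, 'q': array([ 1.086 ,  0.0532,  1.614 ,  0.    ,  1.476 , -0.119 ]), 'dq': array([ 0.0002, -0.002 , -0.0036,  0.0011,  0.0019,  0.0003]), 'effort': array([  0.0003, -39.4249, -37.072 ,  -0.0002,   0.0048,  -0.    ]), 'tool_pos': array([0.2233, 0.5832, 0.1931]), 'tool_rot': array([-0.5714, -3.0887,  0.0024]), 'contact_force': array([ 0.0052, -0.356 , -0.1341]), 'wrist_torque': array([-0.005 , -0.0419,  0.0559]), 'opening': 0.08541779004785156}
```

View pics/scene0.png

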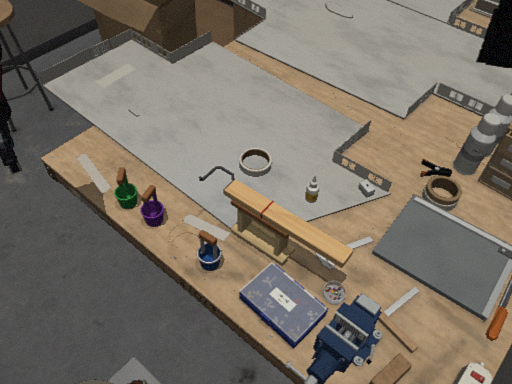

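View pics/top0.png

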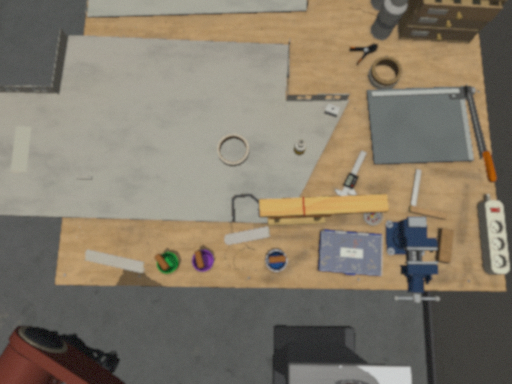

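View pics/wrist0.png

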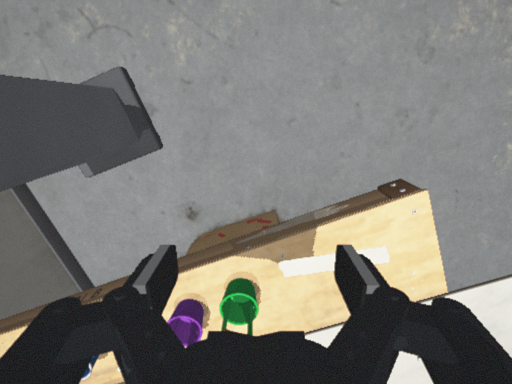

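The top view has the plank from (388,203) to the hook end at (260,207). Its hook is at (233–258, 196–220) and the red line is near (303,206). The blue pail is at (275,260), the tape at (234,150) and the glue at (299,146). Next I'll enlarge these areas.

Run:
```python
from h import *
crop('top0',215,180,415,280,4,'c1'); crop('scene0',180,160,360,290,4.4,'c2')
```

```text
(no output)
```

View pics/c1.png

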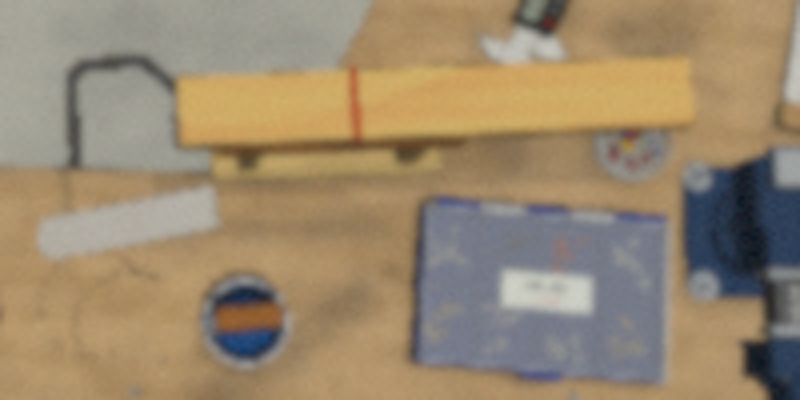

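View pics/c2.png

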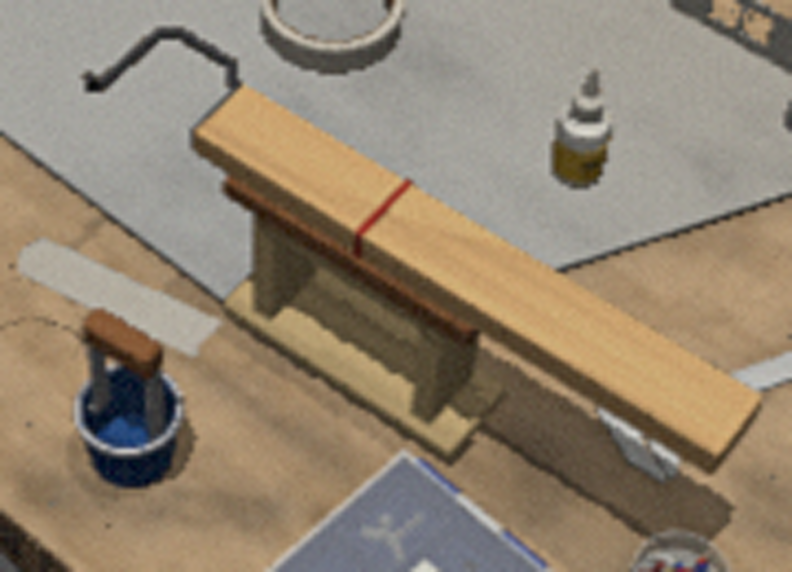

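Run:
```python
from h import *
np.set_printoptions(precision=4,suppress=True)
im=load('top0')
def c(u,v): return int(round(215+u/4)),int(round(180+v/4))
# plank top points depth
for q in [(250,105),(450,100),(650,90)]: print('plank top',P(im,*c(*q),r=2))
for q in [(247,318)]: print('grip',P(im,*c(*q),r=1))
for q in [(300,165),(90,130),(60,160)]: print('foot/hook',P(im,*c(*q),r=1))
zt=0.147
def p(u,v,z): return P(im,215+u/4,180+v/4,z)
for n,q in dict(hookTopL=(178,77),hookBotL=(181,146),tailT=(690,59),tailB=(692,124),redT=(352,69),redB=(358,140)).items(): print(n,p(*q,zt))
for n,q in dict(rodopen=(75,166),rodclosed=(72,75),rodmid=(74,120)).items(): print(n,p(*q,0.141))
for n,q in dict(gL=(217,318),gR=(280,317),gTL=(217,307),gBL=(217,331),gTR=(279,303),gBR=(280,328)).items(): print(n,p(*q,0.115))
```

```text
plank top [0.5442 0.1973 0.146 ]
plank top [0.5484 0.0736 0.1463]
plank top [ 0.5576 -0.0504  0.1462]
grip [0.4137 0.1979 0.1147]
foot/hook [0.5255 0.1591 0.0193]
foot/hook [0.5509 0.3043 0.0066]
foot/hook [0.5277 0.326  0.0076]
hookTopL [0.5605 0.2433 0.147 ]
hookBotL [0.5172 0.2408 0.147 ]
tailT [ 0.5761 -0.0746  0.147 ]
tailB [ 0.5352 -0.0737  0.147 ]
redT [0.567  0.1353 0.147 ]
redB [0.5224 0.132  0.147 ]
rodopen [0.5048 0.3061 0.141 ]
rodclosed [0.562  0.3096 0.141 ]
rodmid [0.5336 0.3075 0.141 ]
gL [0.4146 0.2171 0.115 ]
gR [0.4158 0.178  0.115 ]
gTL [0.4214 0.2172 0.115 ]
gBL [0.4067 0.2171 0.115 ]
gTR [0.4244 0.1787 0.115 ]
gBR [0.4091 0.178  0.115 ]
```

>>> {"name": "jog_arm", "arguments": {"steps": [{"dx":0.6,"dy":-0.9,"dz":0.2,"twist":0.5},{"dx":1.1,"dy":-1.8,"dz":0.4,"twist":1.0},{"dx":1.6,"dy":-2.7,"dz":0.4,"twist":1.5},{"dx":2.1,"dy":-3.6,"dz":0.4,"twist":2.0},{"dx":2.5,"dy":-4.5,"dz":0.4,"twist":2.4}], "gripper": 0, "newtons": 40}}

```text
t: 0.78
tool_pos: [0.3739, 0.3113, 0.217]
tool_rot: [-0.087, 3.14, -0.003]
contact_force: [-0.2, 0.1, 0.5]
opening: 0.0856
```

>>> {"name": "jog_arm", "arguments": {"steps": [{"dx":0.35,"dy":-0.95,"dz":-0.1},{"dx":0.6,"dy":-1.6,"dz":-0.2},{"dx":0.69,"dy":-1.9,"dz":-0.3},{"dx":0.69,"dy":-1.9,"dz":-0.3}]}}

```text
validation failed for argument at $.st...
```

Run:
```python
from h import *
print(ctrl.get_obs()['tool_pos'],ctrl.get_obs()['q']); im=grab('wrist','w1')
crop('w1',0,0,512,384,1.55,'w1b')
grab('top','t1'); crop('t1',215,180,415,280,4,'t1b')
```

```text
[0.3738956  0.31129025 0.21697182] [ 5.42182905e-01 -3.00125636e-01  1.89716078e+00 -1.53639334e-03
  1.54524344e+00 -1.08424521e+00]
```

View pics/w1b.png

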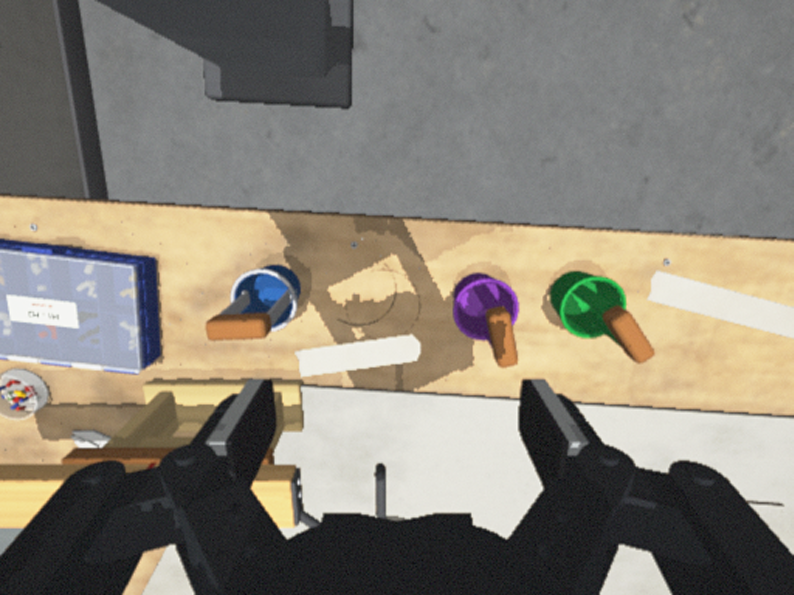

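The second call was refused, apparently because it lacked twist. The wrist view shows the blue grip at about (208–270, 313–338) in the enlarged picture and the hook rod at (380,465).

>>> {"name": "jog_arm", "arguments": {"steps": [{"dx":0.35,"dy":-0.95,"dz":-0.1,"twist":0.0},{"dx":0.6,"dy":-1.6,"dz":-0.2,"twist":0.0},{"dx":0.69,"dy":-1.9,"dz":-0.3,"twist":0.0},{"dx":0.69,"dy":-1.9,"dz":-0.3,"twist":0.0}]}}

```text
t: 1.38
tool_pos: [0.4164, 0.1943, 0.1981]
tool_rot: [0.07, -3.14, 0.005]
contact_force: [0.1, -0.1, -0.7]
opening: 0.0856
```

Run:
```python
from h import *
print(ctrl.get_obs()['tool_pos'],ctrl.get_obs()['q']); im=grab('wrist','w2')
crop('w2',0,0,512,384,1.55,'w2b'); 
import numpy as np
a=cv2.imread('pics/w2b.png');
```

```text
[0.41636672 0.19428416 0.19806443] [ 0.27641308 -0.36215299  1.97619765 -0.0029075   1.52925471 -1.33886972]
```

View pics/w2b.png

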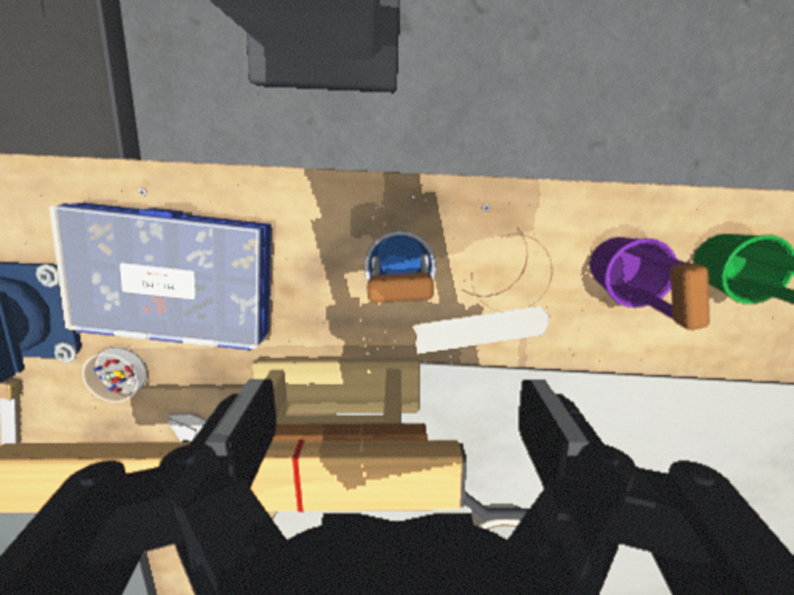

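Run:
```python
from h import *
crop('w2',150,130,350,340,3.8,'w2c')
```

```text
(no output)
```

View pics/w2c.png

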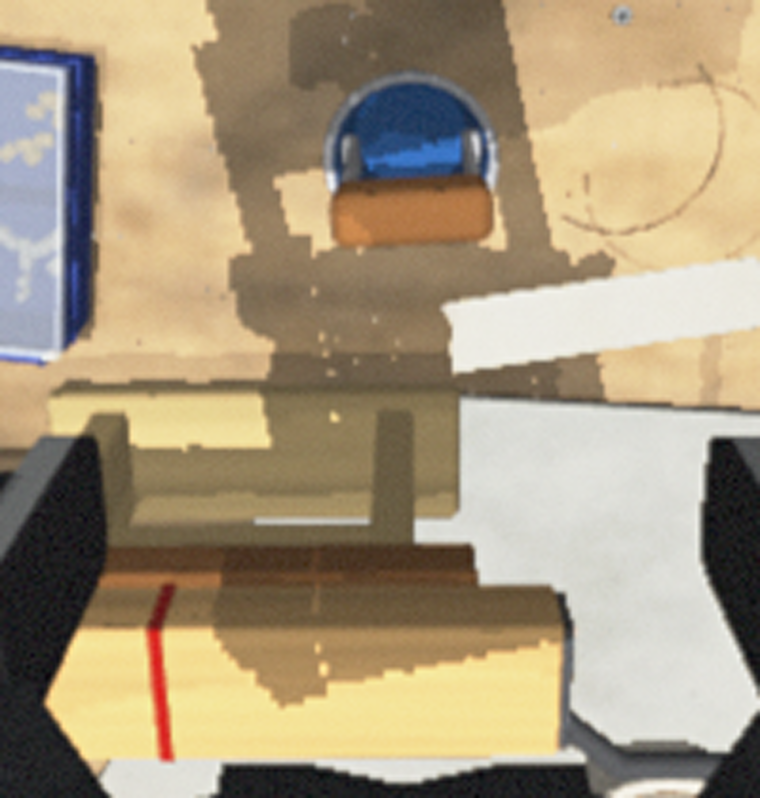

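The crop shows the grip's top face at (333–492, 192–246), the rail's outward corner at (475,565–582) and the red line at (160,627)–(166,757).

Run:
```python
from h import *
np.set_printoptions(precision=4,suppress=True)
im=load('w2'); print(np.array(im['extrinsics'])[:3,3])
def p(u,v,z): return P(im,150+u/3.8,130+v/3.8,z)
for q in [(333,198),(492,192),(492,240),(338,246)]: print('grip',p(*q,.115))
print('gripmid depth',P(im,150+412//4,130+220//4),P(im,257,187))
print('rail',p(475,572,.127),p(475,548,.127),'foot L corner',p(460,512,.02))
for q in [(155,627),(166,757),(563,627),(566,748)]: print('plank',p(*q,.147))
print('rod start',p(600,750,.141))
```

```text
[0.3379 0.1905 0.378 ]
grip [0.4124 0.1747 0.115 ]
grip [0.4088 0.2165 0.115 ]
grip [0.4221 0.2174 0.115 ]
grip [0.4257 0.1764 0.115 ]
gripmid depth [0.4147 0.1902 0.115 ] [0.4166 0.1944 0.1152]
rail [0.5175 0.2185 0.127 ] [0.5096 0.218  0.127 ] foot L corner [0.5665 0.2226 0.02  ]
plank [0.5245 0.132  0.147 ]
plank [0.568  0.1338 0.147 ]
plank [0.5193 0.2408 0.147 ]
plank [0.5595 0.2454 0.147 ]
rod start [0.5655 0.2566 0.141 ]
```

>>> {"name": "jog_arm", "arguments": {"steps": [{"dx":0,"dy":0.045,"dz":-0.5,"twist":0.1},{"dx":0,"dy":0.045,"dz":-1.1,"twist":0.1},{"dx":0,"dy":0.045,"dz":-1.6,"twist":0.1},{"dx":0,"dy":0.045,"dz":-1.92,"twist":0.1},{"dx":0,"dy":0.045,"dz":-1.92,"twist":0.1}]}}

```text
t: 2.05
tool_pos: [0.4146, 0.1985, 0.0818]
tool_rot: [0.102, -3.136, 0.005]
contact_force: [0.1, -0.0, -0.4]
opening: 0.0848
```

>>> {"name": "jog_arm", "arguments": {"steps": [{"dx":0,"dy":0,"dz":0,"twist":0},{"dx":0,"dy":0,"dz":0,"twist":0},{"dx":0,"dy":0,"dz":0,"twist":0},{"dx":0,"dy":0,"dz":0,"twist":0}], "gripper": 150, "newtons": 25}}

```text
t: 2.55
tool_pos: [0.4149, 0.1986, 0.0822]
tool_rot: [0.102, -3.137, 0.005]
contact_force: [-0.2, -0.0, -0.1]
opening: 0.0351
```

Run:
```python
from h import *
print(ctrl.get_obs()['opening'])
im=grab('wrist','w3'); crop('w3',150,130,350,340,2.8,'w3c'); grab('scene','s3'); crop('s3',160,160,310,290,4,'s3c')
```

```text
0.035082037907480317
```

View pics/w3c.png

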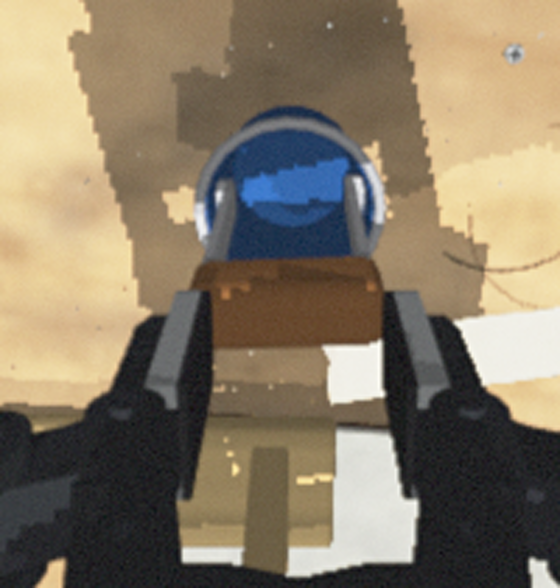

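View pics/s3c.png

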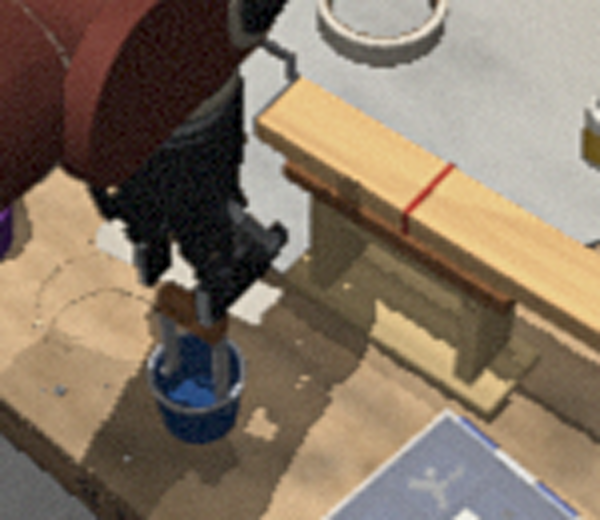

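>>> {"name": "jog_arm", "arguments": {"steps": [{"dx":0,"dy":0,"dz":0,"twist":0},{"dx":0,"dy":0,"dz":0,"twist":0}], "gripper": 165, "newtons": 25}}

```text
t: 2.9
tool_pos: [0.4148, 0.1985, 0.082]
tool_rot: [0.102, -3.136, 0.005]
contact_force: [-0.0, 1.3, -1.2]
opening: 0.0308
```

Run:
```python
from h import *
print(ctrl.get_obs())
im=grab('wrist','w4'); crop('w4',150,130,350,340,2.8,'w4c'); 
R=im['range_z']; 
for u in range(205,300,6): print(u, P(im,u,236).round(4), P(im,u,247).round(4))
```

```text
{'t': 2.9, 'q': array([ 0.28578309, -0.25704675,  2.09219229, -0.00237413,  1.3108001 ,
       -1.3492089 ]), 'dq': array([ 1.92905342e-03,  1.84535152e-03,  6.23915606e-04, -1.35437470e-03,
       -1.30257442e-05,  1.47431039e-04]), 'effort': array([-2.24206175e-03, -2.37376857e+01, -3.49130595e+01, -7.50737381e-03,
        1.39207870e-02,  1.33038047e-04]), 'tool_pos': array([0.41480543, 0.19846002, 0.08196344]), 'tool_rot': array([ 0.10166904, -3.13630271,  0.00519661]), 'contact_force': array([-0.04174219,  1.26847256, -1.21244346]), 'wrist_torque': array([ 0.03777377, -0.03695231,  0.01284875]), 'opening': 0.030776265063578844}
205 [ 4.725e-01  1.468e-01 -1.000e-04] [0.4109 0.1701 0.1317]
211 [ 4.722e-01  1.532e-01 -2.000e-04] [0.4103 0.1735 0.1324]
217 [0.4061 0.1759 0.1275] [0.4062 0.1775 0.1393]
223 [0.4061 0.1791 0.1271] [0.4059 0.1806 0.1394]
229 [0.4083 0.182  0.1223] [0.414  0.1825 0.1247]
235 [0.4122 0.185  0.1143] [0.4191 0.1853 0.1151]
241 [0.412  0.1886 0.1142] [0.4189 0.189  0.1151]
247 [0.412  0.1922 0.1137] [0.4186 0.1926 0.1152]
253 [0.4115 0.1958 0.1141] [0.4183 0.1962 0.1153]
259 [0.4113 0.1994 0.1141] [0.4181 0.1999 0.1151]
265 [0.4111 0.203  0.1141] [0.4178 0.2035 0.1153]
271 [0.4105 0.2065 0.1146] [0.4177 0.2071 0.1151]
277 [0.4103 0.2101 0.1146] [0.4173 0.2107 0.1153]
283 [0.404  0.212  0.1269] [0.4094 0.2123 0.1294]
289 [0.4037 0.2153 0.127 ] [0.4038 0.2139 0.1393]
295 [0.4042 0.2188 0.1255] [0.4035 0.2169 0.1393]
```

View pics/w4c.png

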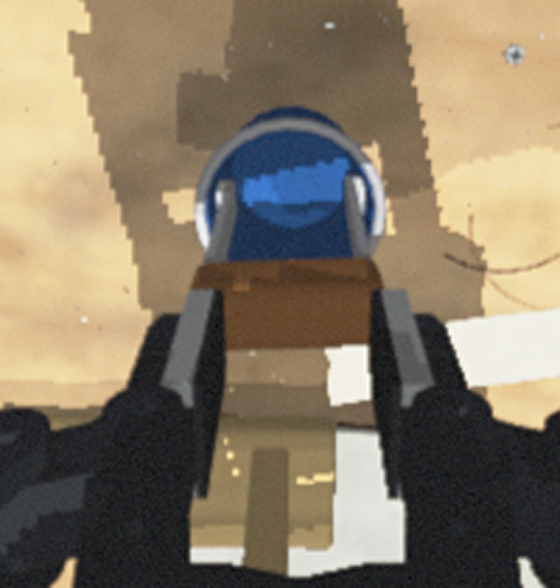

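Run:
```python
from h import *
np.set_printoptions(precision=4,suppress=True,linewidth=150)
im=load('w4')
for v in range(228,300,6): print(v,[tuple(P(im,u,v,r=0).round(3)) for u in (214,220,226,230)])
for z in (.082,.095,.105,.125):
    print(z,[np.round((np.array(px(im,(x,y,z)))-[150,130])*2.8) for x in(.404,.426) for y in (.183,.213)])
s=load('s3')
for q in [(205,315),(205,300),(148,275),(170,295),(215,330)]: print(q,P(s,160+q[0]//4,160+q[1]//4,r=0))
```

```text
228 [(np.float64(0.463), np.float64(0.156), np.float64(-0.0)), (np.float64(0.412), np.float64(0.175), np.float64(0.104)), (np.float64(0.411), np.float64(0.179), np.float64(0.107)), (np.float64(0.411), np.float64(0.181), np.float64(0.107))]
234 [(np.float64(0.47), np.float64(0.156), np.float64(-0.001)), (np.float64(0.407), np.float64(0.177), np.float64(0.124)), (np.float64(0.406), np.float64(0.181), np.float64(0.125)), (np.float64(0.412), np.float64(0.182), np.float64(0.112))]
240 [(np.float64(0.477), np.float64(0.157), np.float64(0.0)), (np.float64(0.406), np.float64(0.178), np.float64(0.132)), (np.float64(0.406), np.float64(0.181), np.float64(0.131)), (np.float64(0.415), np.float64(0.182), np.float64(0.114))]
246 [(np.float64(0.407), np.float64(0.176), np.float64(0.138)), (np.float64(0.406), np.float64(0.179), np.float64(0.139)), (np.float64(0.406), np.float64(0.182), np.float64(0.138)), (np.float64(0.419), np.float64(0.182), np.float64(0.115))]
252 [(np.float64(0.407), np.float64(0.177), np.float64(0.143)), (np.float64(0.406), np.float64(0.18), np.float64(0.144)), (np.float64(0.409
[... 1654 characters left out ...]
.float64(0.529), np.float64(0.173), np.float64(0.02)), (np.float64(0.528), np.float64(0.177), np.float64(0.02))]
0.082 [array([241., 209.]), array([360., 216.]), array([238., 288.]), array([352., 295.])]
0.095 [array([237., 228.]), array([364., 235.]), array([233., 311.]), array([356., 319.])]
0.105 [array([234., 244.]), array([368., 252.]), array([230., 332.]), array([359., 340.])]
0.125 [array([226., 284.]), array([377., 293.]), array([222., 380.]), array([366., 389.])]
(205, 315) [0.4076 0.1742 0.1337]
(205, 300) [0.4073 0.1732 0.1461]
(148, 275) [0.4074 0.217  0.1312]
(170, 295) [0.412  0.2072 0.1165]
(215, 330) [0.4132 0.1748 0.1116]
  return _methods._mean(a, axis=axis, dtype=dtype,
  ret = ret.dtype.type(ret / rcount)
```

Run:
```python
from h import *
np.set_printoptions(precision=4,suppress=True,linewidth=150)
for t in('w2','w3'):
  im=load(t)
  T=np.array(im['extrinsics']);Z=im['range_z'];v,u=np.mgrid[0:384,0:512]
  C=np.stack([(u-im['cx'])/im['fx']*Z,(v-im['cy'])/im['fy']*Z,Z],-1)@T[:3,:3].T+T[:3,3]
  near=(Z>0)&(Z<0.30)&(C[...,2]>.10)
  tip=.198 if t=='w2' else .0822
  for side in (u<256,u>=256):
    m=near&side&(C[...,2]>0.119)&(C[...,1]>.12)&(C[...,1]<.28)&(C[...,0]>.395)
    pts=C[m]; o=np.argsort(pts[:,2])[:400]; print(t,len(pts),pts[o[::40]].round(4).tolist())
```

```text
w2 21916 [[0.5181, 0.1968, 0.1212], [0.522, 0.1475, 0.1227], [0.5196, 0.1849, 0.1237], [0.5212, 0.1599, 0.1248], [0.5237, 0.1229, 0.1255], [0.5221, 0.1774, 0.1259], [0.5247, 0.1699, 0.1263], [0.521, 0.1634, 0.1266], [0.5233, 0.1385, 0.1269], [0.5225, 0.1504, 0.1272]]
w2 20429 [[0.5173, 0.2155, 0.1212], [0.518, 0.2012, 0.1247], [0.5211, 0.2155, 0.1266], [0.5208, 0.2078, 0.1276], [0.522, 0.2089, 0.1293], [0.5212, 0.2206, 0.1313], [0.5201, 0.2215, 0.1327], [0.5211, 0.2023, 0.1343], [0.5208, 0.2086, 0.1359], [0.5202, 0.2254, 0.1373]]
w3 17946 [[0.5231, 0.1202, 0.1191], [0.4127, 0.1798, 0.1209], [0.5223, 0.1258, 0.1224], [0.5224, 0.1216, 0.1239], [0.5224, 0.1202, 0.1254], [0.4181, 0.1801, 0.1272], [0.4066, 0.1768, 0.1294], [0.4099, 0.1705, 0.1306], [0.4153, 0.18, 0.1319], [0.4069, 0.1773, 0.1333]]
w3 17761 [[0.4131, 0.2154, 0.1204], [0.4035, 0.2189, 0.125], [0.4039, 0.2154, 0.1271], [0.407, 0.227, 0.129], [0.422, 0.2158, 0.1305], [0.4148, 0.2154, 0.1319], [0.4037, 0.2152, 0.1333], [0.4101, 0.2152, 0.1347], [0.4037, 0.2207, 0.1359], [0.4252, 0.216, 0.1369]]
```

>>> {"name": "jog_arm", "arguments": {"steps": [{"dx":0,"dy":0,"dz":0,"twist":0},{"dx":0,"dy":0,"dz":0,"twist":0},{"dx":0,"dy":0,"dz":0,"twist":0}], "gripper": 0}}

```text
t: 3.32
tool_pos: [0.4148, 0.1985, 0.082]
tool_rot: [0.102, -3.136, 0.005]
contact_force: [0.2, 0.3, -0.0]
opening: 0.0824
```

Run:
```python
from h import *
np.set_printoptions(precision=4,suppress=True,linewidth=150)
print(ctrl.get_obs()['tool_pos'])
im=grab('wrist','w5')
for t in('w2','w5'):
  im=load(t)
  T=np.array(im['extrinsics']);Z=im['range_z'];v,u=np.mgrid[0:384,0:512]
  C=np.stack([(u-im['cx'])/im['fx']*Z,(v-im['cy'])/im['fy']*Z,Z],-1)@T[:3,:3].T+T[:3,3]
  for side in (u<256,u>=256):
    m=(Z>0)&side&(C[...,2]>0.119)&(abs(C[...,1]-.197)>.03)&(abs(C[...,1]-.197)<.06)&(abs(C[...,0]-.414)<.02)
    pts=C[m]; o=np.argsort(pts[:,2])[:200]; print(t,len(pts),pts[o[::20]].round(4).tolist())
crop('w5',150,130,350,340,2.8,'w5c')
```

```text
[0.4148 0.1985 0.082 ]
w2 6887 [[0.4223, 0.1506, 0.2478], [0.4253, 0.151, 0.25], [0.4272, 0.1512, 0.2509], [0.4252, 0.1511, 0.252], [0.4086, 0.1505, 0.2527], [0.4085, 0.144, 0.2534], [0.4107, 0.1507, 0.254], [0.4084, 0.1449, 0.2545], [0.4201, 0.1511, 0.2551], [0.4144, 0.1505, 0.2556]]
w2 8732 [[0.4131, 0.2365, 0.2472], [0.4062, 0.236, 0.2497], [0.4079, 0.2359, 0.2509], [0.4164, 0.2362, 0.2518], [0.4076, 0.2359, 0.2525], [0.4043, 0.2394, 0.253], [0.4207, 0.2363, 0.2536], [0.4228, 0.2365, 0.2541], [0.4058, 0.2355, 0.2547], [0.4221, 0.2366, 0.2551]]
w5 8261 [[0.4266, 0.1568, 0.1309], [0.4266, 0.1572, 0.1327], [0.4138, 0.1561, 0.1335], [0.4218, 0.1567, 0.1344], [0.4233, 0.1568, 0.1349], [0.4081, 0.1502, 0.1359], [0.4175, 0.1563, 0.1364], [0.408, 0.152, 0.1369], [0.4284, 0.1574, 0.1374], [0.4079, 0.1524, 0.1381]]
w5 7337 [[0.414, 0.239, 0.131], [0.4042, 0.2382, 0.1322], [0.411, 0.2385, 0.1329], [0.4025, 0.2385, 0.1342], [0.4028, 0.2384, 0.1349], [0.423, 0.2391, 0.1355], [0.4019, 0.2415, 0.1361], [0.4022, 0.2414, 0.1366], [0.4186, 0.2391, 0.1373], [0.4057, 0.2489, 0.1378]]
```

View pics/w5c.png

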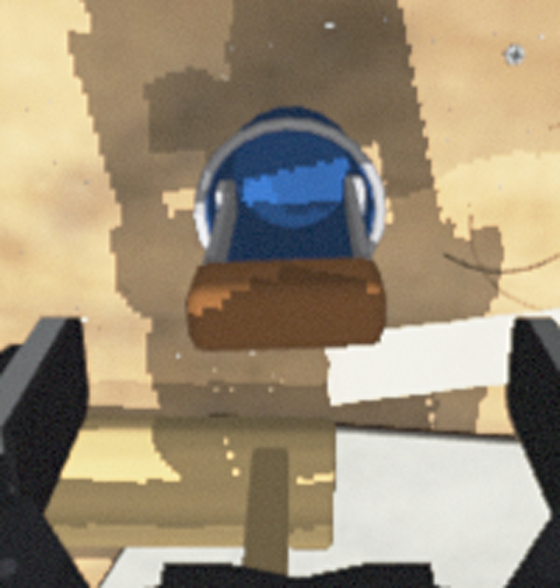

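The cameras show the fingertips 36 mm higher than the reported TCP. Open tips are at z 0.131, where 0.095 was expected, and the earlier view has the same offset. I'll allow for it and go lower.

>>> {"name": "jog_arm", "arguments": {"steps": [{"dx":0.02,"dy":-0.015,"dz":-0.2,"twist":0},{"dx":0.02,"dy":-0.015,"dz":-0.4,"twist":0},{"dx":0.02,"dy":-0.015,"dz":-0.6,"twist":0},{"dx":0.02,"dy":-0.015,"dz":-0.6,"twist":0}], "gripper": 0}}

```text
t: 3.88
tool_pos: [0.4146, 0.1972, 0.0441]
tool_rot: [0.102, -3.133, 0.007]
contact_force: [-0.3, -0.3, 0.6]
opening: 0.0856
```

>>> {"name": "jog_arm", "arguments": {"steps": [{"dx":0,"dy":0,"dz":0,"twist":0},{"dx":0,"dy":0,"dz":0,"twist":0},{"dx":0,"dy":0,"dz":0,"twist":0},{"dx":0,"dy":0,"dz":0,"twist":0}], "gripper": 150, "newtons": 25}}

```text
t: 4.38
tool_pos: [0.415, 0.1972, 0.0446]
tool_rot: [0.102, -3.134, 0.006]
contact_force: [0.0, -0.9, 2.0]
opening: 0.0436
```

Run:
```python
from h import *
print(ctrl.get_obs()['opening'])
im=grab('wrist','w6'); crop('w6',150,130,350,340,2.8,'w6c'); grab('scene','s6'); crop('s6',160,160,310,290,4,'s6c')
```

```text
0.04364520111917609
```

View pics/w6c.png

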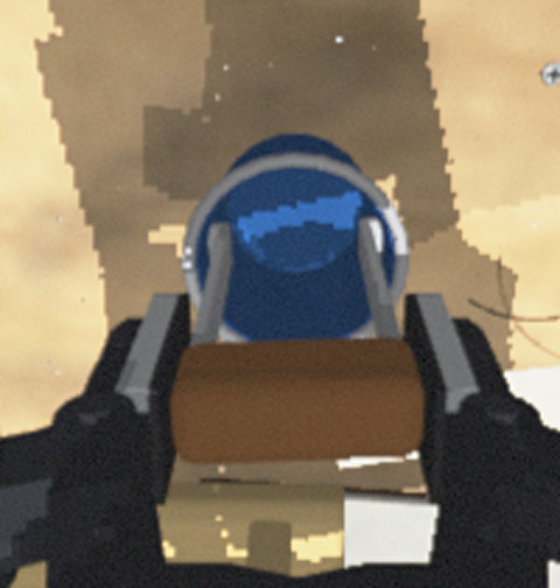

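View pics/s6c.png

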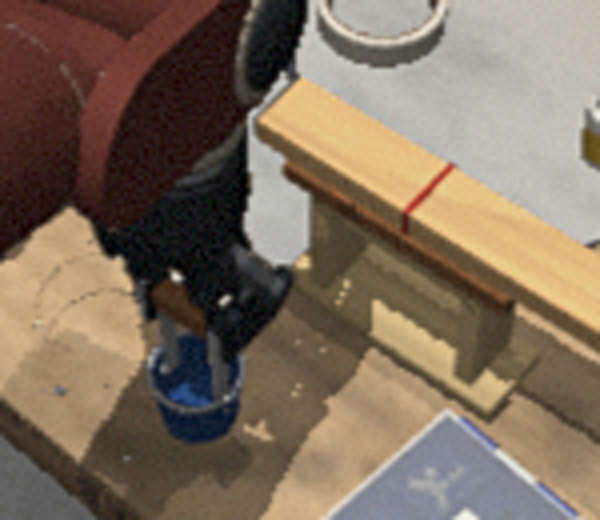

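>>> {"name": "jog_arm", "arguments": {"steps": [{"dx":0,"dy":0,"dz":0.15,"twist":0},{"dx":0,"dy":0,"dz":0.4,"twist":0},{"dx":0,"dy":0,"dz":0.7,"twist":0},{"dx":0,"dy":0,"dz":1.0,"twist":0},{"dx":0,"dy":0,"dz":1.2,"twist":0}], "newtons": 40}}

```text
t: 5.1
tool_pos: [0.4158, 0.1975, 0.1187]
tool_rot: [0.102, -3.136, 0.005]
contact_force: [0.1, 0.5, -2.3]
opening: 0.0435
```

Run:
```python
from h import *
print(ctrl.get_obs())
im=grab('scene','s7'); crop('s7',160,100,340,290,3.2,'s7c')
```

```text
{'t': 5.1, 'q': array([ 0.28315485, -0.29647359,  2.05942739, -0.00245735,  1.38317724,
       -1.35204967]), 'dq': array([ 0.000232  , -0.09190238, -0.07421518, -0.00077382,  0.18342841,
       -0.00193662]), 'effort': array([ 2.99200485e-02, -2.34880364e+01, -3.67024398e+01, -8.96852202e-03,
       -8.78623361e-02,  3.74124829e-04]), 'tool_pos': array([0.41577718, 0.19746098, 0.11868596]), 'tool_rot': array([ 0.10175957, -3.13614048,  0.00543559]), 'contact_force': array([ 0.10833997,  0.51301862, -2.33395144]), 'wrist_torque': array([ 0.01222388, -0.01543406, -0.02132718]), 'opening': 0.04351157371911449}
```

View pics/s7c.png

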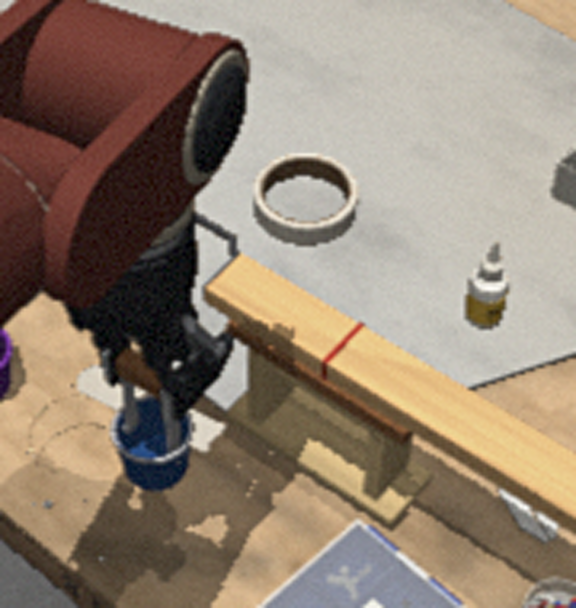

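>>> {"name": "jog_arm", "arguments": {"steps": [{"dx":0,"dy":0.2,"dz":0,"twist":0},{"dx":0.1,"dy":0.5,"dz":0,"twist":0},{"dx":0.2,"dy":0.9,"dz":0,"twist":0},{"dx":0.3,"dy":1.3,"dz":0,"twist":0},{"dx":0.4,"dy":1.6,"dz":0,"twist":0}]}}

```text
t: 5.78
tool_pos: [0.4402, 0.2957, 0.1188]
tool_rot: [0.104, -3.136, 0.005]
contact_force: [0.1, -0.9, -1.4]
opening: 0.0438
```

>>> {"name": "jog_arm", "arguments": {"steps": [{"dx":0.1,"dy":0.15,"dz":0,"twist":0},{"dx":0.15,"dy":0.25,"dz":0,"twist":0},{"dx":0.15,"dy":0.25,"dz":0,"twist":0}]}}

```text
t: 6.15
tool_pos: [0.4492, 0.3108, 0.1185]
tool_rot: [0.104, -3.136, 0.006]
contact_force: [-0.3, -0.1, -1.7]
opening: 0.0433
```

Run:
```python
from h import *
print(ctrl.get_obs()['tool_pos'],ctrl.get_obs()['tool_rot'])
im=grab('scene','s8'); crop('s8',160,120,290,240,4.6,'s8c')
im=grab('wrist','w8'); crop('w8',130,130,380,384,2.3,'w8c')
im=grab('top','t8'); crop('t8',200,170,330,280,5,'t8c')
```

```text
[0.44923833 0.31083378 0.11845483] [ 0.10422589 -3.13571396  0.00596203]
```

View pics/s8c.png

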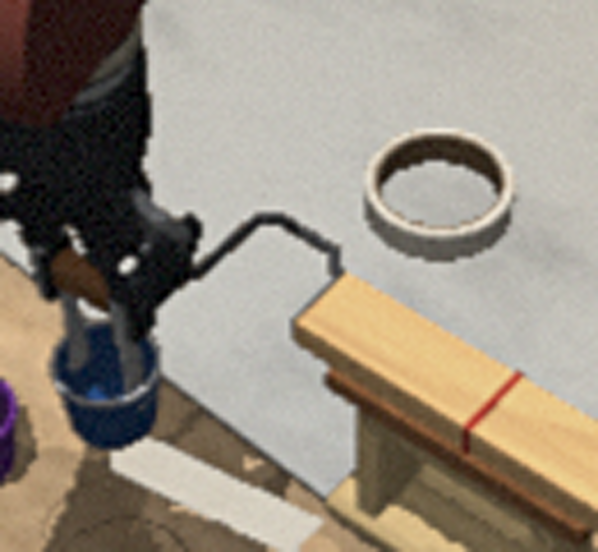

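View pics/w8c.png

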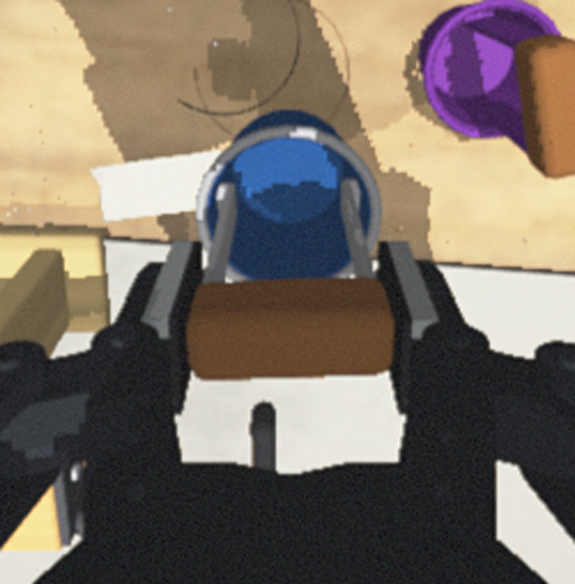

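View pics/t8c.png

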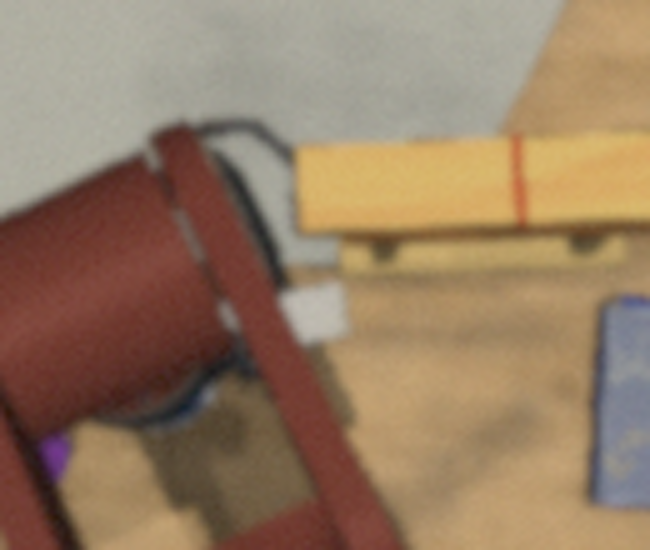

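Run:
```python
from h import *
np.set_printoptions(precision=4,suppress=True)
im=load('w8')
def f(u,v): return 130+u/2.3,130+v/2.3
for q in [(263,408),(263,430),(263,455)]:
    u,v=f(*q); print(P(im,round(u),round(v),r=0),P(im,round(u),round(v),r=1),P(im,u,v,.147))
for q in [(195,340),(290,340),(388,340)]:
    u,v=f(*q); print('grip',P(im,round(u),round(v),r=1))
```

```text
[0.5041 0.3052 0.1436] [0.5042 0.3052 0.1435] [0.5014 0.3054 0.147 ]
[0.505  0.3056 0.1519] [0.5049 0.3056 0.1519] [0.5094 0.3059 0.147 ]
[0.5243 0.3062 0.1414] [0.5246 0.3062 0.1411] [0.5187 0.3064 0.147 ]
grip [0.4494 0.2907 0.1893]
grip [0.4479 0.3099 0.1895]
grip [0.4476 0.3303 0.1879]
```

>>> {"name": "jog_arm", "arguments": {"steps": [{"dx":0.15,"dy":-0.07,"dz":0,"twist":0},{"dx":0.4,"dy":-0.07,"dz":0,"twist":-0.05},{"dx":0.7,"dy":-0.07,"dz":0,"twist":-0.05},{"dx":0.95,"dy":-0.06,"dz":0,"twist":-0.05},{"dx":1.15,"dy":-0.05,"dz":0,"twist":-0.05}]}}

```text
t: 6.92
tool_pos: [0.5195, 0.3072, 0.1186]
tool_rot: [0.089, -3.137, 0.006]
contact_force: [-0.0, -1.0, -1.5]
opening: 0.0434
```

>>> {"name": "jog_arm", "arguments": {"steps": [{"dx":0.15,"dy":0,"dz":0,"twist":0},{"dx":0.27,"dy":0,"dz":0,"twist":0},{"dx":0.27,"dy":0,"dz":0,"twist":0}]}}

```text
t: 7.3
tool_pos: [0.536, 0.3072, 0.1186]
tool_rot: [0.088, -3.136, 0.006]
contact_force: [-1.1, -1.0, -1.3]
opening: 0.0435
```

Run:
```python
from h import *
o=ctrl.get_obs();print(o['tool_pos'],o['tool_rot'],o['contact_force'])
im=grab('scene','s9'); crop('s9',180,80,310,200,4.6,'s9c')
im=grab('wrist','w9'); crop('w9',130,130,380,384,2.3,'w9c')
def f(u,v): return 130+u/2.3,130+v/2.3
for q in [(195,340),(290,340),(388,340)]:
    u,v=f(*q); print('grip',P(im,round(u),round(v),r=1))
```

```text
[0.53596057 0.30722746 0.11860429] [ 0.08841669 -3.13639944  0.00557606] [-1.08197711 -0.98260057 -1.33017668]
grip [0.53564477 0.28744558 0.18930045]
grip [0.53457426 0.30665056 0.18920193]
grip [0.53450656 0.32714    0.18757027]
```

View pics/s9c.png

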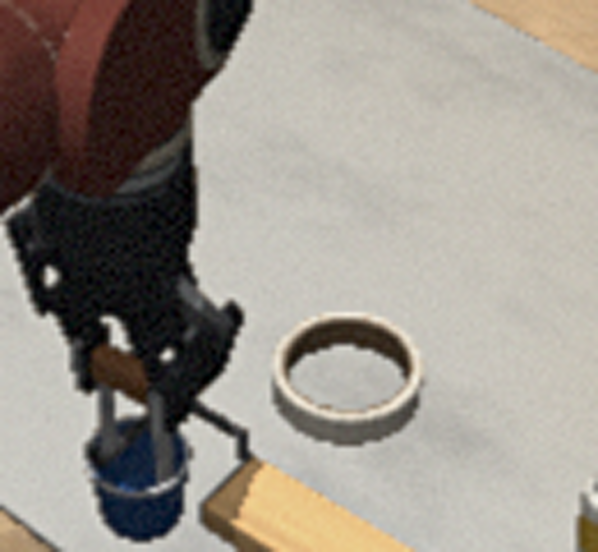

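View pics/w9c.png

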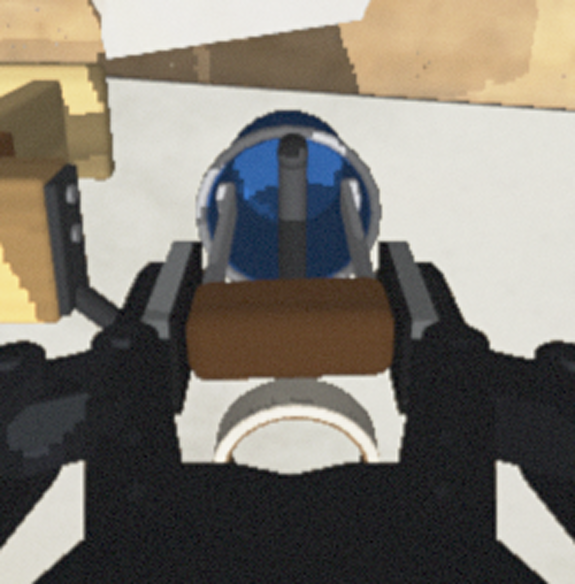

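Threaded cleanly: the rod lies at column 291, centred under the grip (188–395), and its turned-up end is on the near side. Now I'll lower it.

>>> {"name": "jog_arm", "arguments": {"steps": [{"dx":0,"dy":0,"dz":-0.12,"twist":0},{"dx":0,"dy":0,"dz":-0.25,"twist":0},{"dx":0,"dy":0,"dz":-0.35,"twist":0},{"dx":0,"dy":0,"dz":-0.4,"twist":0},{"dx":0,"dy":0,"dz":-0.4,"twist":0}]}}

```text
t: 8.02
tool_pos: [0.5352, 0.3072, 0.0941]
tool_rot: [0.089, -3.135, 0.006]
contact_force: [-0.7, 0.4, -1.6]
opening: 0.0433
```

Run:
```python
from h import *
o=ctrl.get_obs();print(o['tool_pos'],o['contact_force'])
im=grab('wrist','w10'); crop('w10',130,130,380,384,2.3,'w10c')
def f(u,v): return 130+u/2.3,130+v/2.3
for q in [(195,340),(290,340),(388,340)]:
    u,v=f(*q); print('grip',P(im,round(u),round(v),r=1))
```

```text
[0.5351711  0.30716989 0.09414074] [-0.69349909  0.42741372 -1.63050609]
grip [0.53552381 0.28734566 0.16453941]
grip [0.53417152 0.30659704 0.16482921]
grip [0.53432781 0.32715075 0.16286215]
```

View pics/w10c.png

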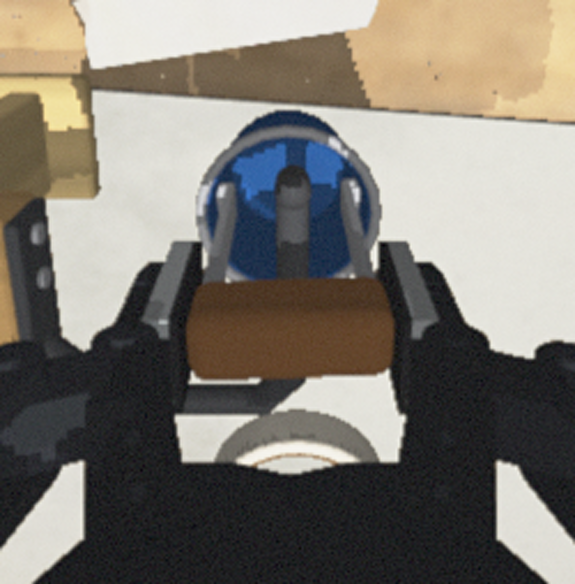

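>>> {"name": "jog_arm", "arguments": {"steps": [{"dx":0,"dy":0,"dz":-0.03,"twist":0},{"dx":0,"dy":0,"dz":-0.035,"twist":0},{"dx":0,"dy":0,"dz":-0.035,"twist":0}]}}

```text
t: 8.45
tool_pos: [0.5355, 0.3073, 0.0925]
tool_rot: [0.089, -3.136, 0.006]
contact_force: [0.0, 1.5, -1.7]
opening: 0.0437
```

>>> {"name": "jog_arm", "arguments": {"steps": [{"dx":0,"dy":0,"dz":-0.03,"twist":0},{"dx":0,"dy":0,"dz":-0.03,"twist":0},{"dx":0,"dy":0,"dz":-0.03,"twist":0}]}}

```text
t: 8.82
tool_pos: [0.5354, 0.3073, 0.0906]
tool_rot: [0.089, -3.136, 0.006]
contact_force: [-0.8, 0.3, -2.6]
opening: 0.0435
```

>>> {"name": "jog_arm", "arguments": {"steps": [{"dx":0,"dy":0,"dz":-0.015,"twist":0},{"dx":0,"dy":0,"dz":-0.015,"twist":0}]}}

```text
t: 9.07
tool_pos: [0.5358, 0.3074, 0.0904]
tool_rot: [0.089, -3.137, 0.005]
contact_force: [-0.3, -1.3, 0.8]
opening: 0.0432
```

>>> {"name": "jog_arm", "arguments": {"steps": [{"dx":0,"dy":0,"dz":0,"twist":0},{"dx":0,"dy":0,"dz":0,"twist":0},{"dx":0,"dy":0,"dz":0,"twist":0}], "gripper": 75}}

```text
t: 9.45
tool_pos: [0.5358, 0.3074, 0.0904]
tool_rot: [0.089, -3.137, 0.005]
contact_force: [0.9, -0.5, 0.4]
opening: 0.0603
```

Run:
```python
from h import *
o=ctrl.get_obs();print(o['tool_pos'],o['contact_force'],o['opening'])
im=grab('wrist','w11'); crop('w11',130,130,380,384,2.3,'w11c')
def f(u,v): return 130+u/2.3,130+v/2.3
for q in [(205,340),(290,340),(378,340)]:
    u,v=f(*q); print('grip',P(im,round(u),round(v),r=1))
im=grab('scene','s11'); crop('s11',180,80,310,200,4.6,'s11c')
```

```text
[0.53580697 0.30740506 0.09041691] [ 0.89698126 -0.52059542  0.44041466] 0.06025710658660791
grip [0.53587454 0.28942947 0.1609284 ]
grip [0.53482087 0.30678962 0.16096229]
grip [0.53374214 0.3245882  0.16099484]
```

View pics/w11c.png

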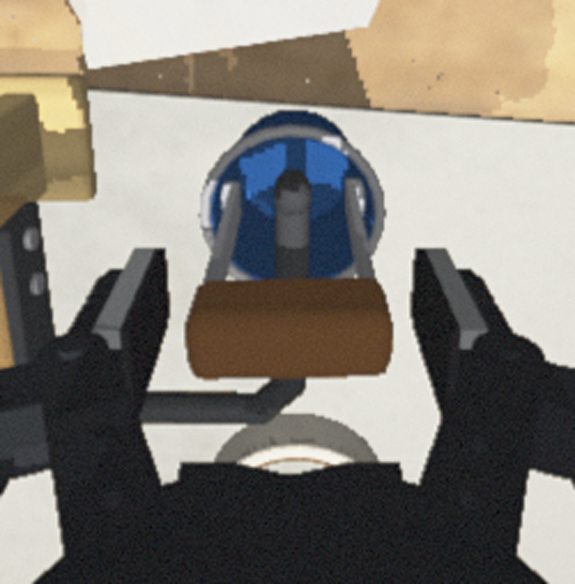

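View pics/s11c.png

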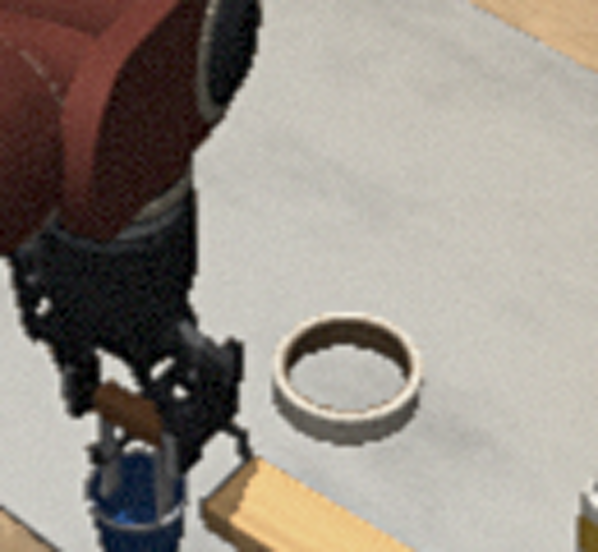

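>>> {"name": "jog_arm", "arguments": {"steps": [{"dx":0,"dy":0,"dz":0,"twist":0},{"dx":0,"dy":0,"dz":0,"twist":0},{"dx":0,"dy":0,"dz":0.25,"twist":0},{"dx":0,"dy":0,"dz":0.7,"twist":0},{"dx":0,"dy":0,"dz":1.4,"twist":0}]}}

```text
t: 10.18
tool_pos: [0.535, 0.307, 0.1747]
tool_rot: [0.089, -3.135, 0.007]
contact_force: [0.4, 0.0, 0.1]
opening: 0.0603
```

Run:
```python
from h import *
np.set_printoptions(precision=4,suppress=True)
o=ctrl.get_obs();print(o['tool_pos'],o['tool_rot'],o['q'])
im=grab('wrist','w12'); crop('w12',0,0,512,384,1.55,'w12c')
# heights near tail
im=load('top0');T=np.array(im['extrinsics']);Z=im['range_z'];v,u=np.mgrid[0:384,0:512]
C=np.stack([(u-im['cx'])/im['fx']*Z,(v-im['cy'])/im['fy']*Z,Z],-1)@T[:3,:3].T+T[:3,3]
for x0 in np.arange(.40,.70,.03):
    print(round(x0,2),[ (round(float(C[m][:,2].max()),3) if (m:=(Z>0)&(abs(C[...,0]-x0)<.015)&(abs(C[...,1]-y0)<.015)).any() else None) for y0 in np.arange(-.2,.12,.03)])
```

```text
[0.535  0.307  0.1747] [ 0.0888 -3.1348  0.0066] [ 0.4014  0.0511  1.6472 -0.0019  1.45   -1.2258]
0.4 [0.128, 0.13, 0.13, 0.131, 0.042, 0.044, 0.042, 0.042, 0.043, 0.041, 0.004]
0.43 [0.128, 0.129, 0.128, 0.13, 0.044, 0.042, 0.042, 0.042, 0.042, 0.043, 0.004]
0.46 [0.133, 0.133, 0.134, 0.131, 0.042, 0.043, 0.044, 0.042, 0.043, 0.042, 0.005]
0.49 [0.093, 0.111, 0.11, 0.025, 0.042, 0.042, 0.043, 0.042, 0.043, 0.042, 0.005]
0.52 [0.093, 0.113, 0.112, 0.021, 0.135, 0.15, 0.151, 0.15, 0.149, 0.15, 0.151]
0.55 [0.018, 0.016, 0.004, 0.021, 0.15, 0.151, 0.152, 0.151, 0.15, 0.15, 0.15]
0.58 [0.017, 0.017, 0.004, 0.008, 0.148, 0.149, 0.15, 0.149, 0.15, 0.15, 0.148]
0.61 [0.011, 0.004, 0.006, 0.004, 0.004, 0.006, 0.01, 0.009, 0.006, 0.006, 0.005]
0.64 [0.011, 0.004, 0.006, 0.003, 0.006, 0.004, 0.015, 0.015, 0.005, 0.005, 0.01]
0.67 [0.01, 0.004, 0.006, 0.004, 0.006, 0.003, 0.017, 0.012, 0.004, 0.005, 0.011]
```

View pics/w12c.png

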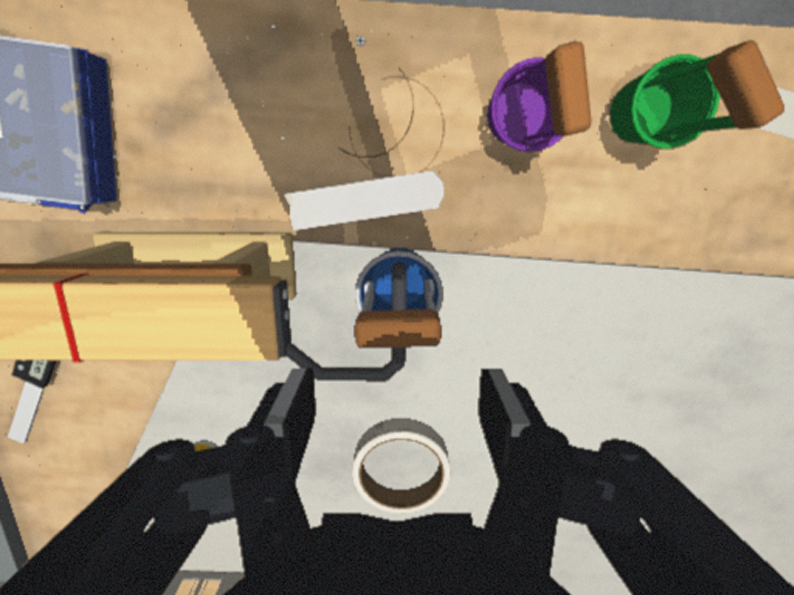

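The pail hangs freely with its grip on the rod, at about (398,328) in the picture. Next I go over to the tail.

>>> {"name": "jog_arm", "arguments": {"steps": [{"dx":0,"dy":-0.5,"dz":0.6,"twist":-0.5},{"dx":0.05,"dy":-1.3,"dz":0.7,"twist":-1.5},{"dx":0.1,"dy":-2.2,"dz":0.7,"twist":-2.5},{"dx":0.15,"dy":-3.0,"dz":0.7,"twist":-3.5},{"dx":0.2,"dy":-3.8,"dz":0.7,"twist":-4.5}], "gripper": 0}}

```text
t: 10.85
tool_pos: [0.5511, 0.0792, 0.2268]
tool_rot: [1.125, 2.925, -0.002]
contact_force: [0.6, 0.8, -0.4]
opening: 0.0857
```

>>> {"name": "jog_arm", "arguments": {"steps": [{"dx":0.05,"dy":-0.8,"dz":0,"twist":-1.0},{"dx":0.1,"dy":-1.5,"dz":0,"twist":-2.0},{"dx":0.1,"dy":-2.0,"dz":0,"twist":-3.0},{"dx":0.12,"dy":-2.2,"dz":0,"twist":-4.0},{"dx":0.12,"dy":-2.2,"dz":0,"twist":-4.5}]}}

```text
t: 11.48
tool_pos: [0.5586, -0.054, 0.2279]
tool_rot: [2.164, 2.266, -0.005]
contact_force: [0.0, -0.0, -0.2]
opening: 0.0854
```

Run:
```python
from h import *
o=ctrl.get_obs();print(o['tool_pos'],o['tool_rot'],o['q'],o['opening'])
im=grab('wrist','w13'); crop('w13',0,0,512,384,1.55,'w13c')
im=grab('top','t13'); crop('t13',200,150,420,260,3.6,'t13c')
```

```text
[ 0.55863504 -0.05403363  0.22786764] [ 2.16409198  2.26564827 -0.00547547] [-0.2248436  -0.12069418  1.72609488 -0.00734315  1.53071167 -0.27041344] 0.08543938323771887
```

View pics/w13c.png

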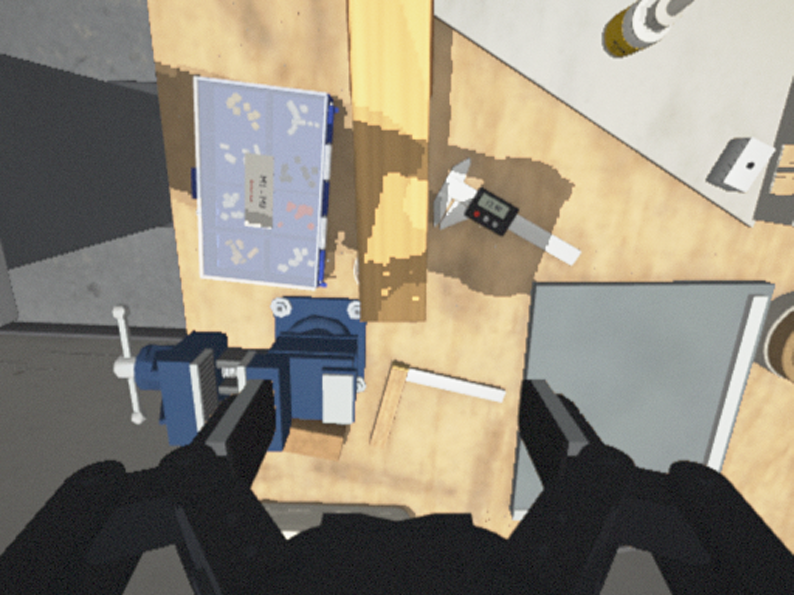

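View pics/t13c.png

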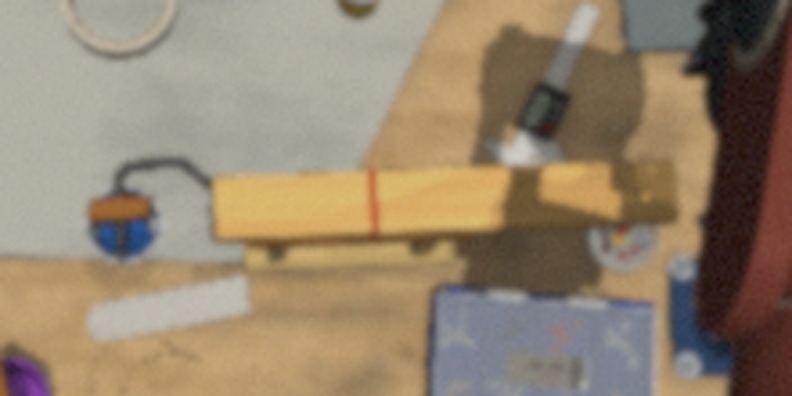

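Run:
```python
from h import *
np.set_printoptions(precision=4,suppress=True)
im=load('w13')
for q in [(359,321),(427,321),(354,150),(429,150)]: print(P(im,q[0]/1.55,q[1]/1.55,.147))
print(P(im,round(400/1.55),round(300/1.55)))
# finger tips
T=np.array(im['extrinsics']);Z=im['range_z'];v,u=np.mgrid[0:384,0:512]
C=np.stack([(u-im['cx'])/im['fx']*Z,(v-im['cy'])/im['fy']*Z,Z],-1)@T[:3,:3].T+T[:3,3]
for s in (u<256,u>=256):
    m=s&(Z>0)&(C[...,2]>.26)&(C[...,2]<.30)&(abs(C[...,0]-.558)<.07)&(abs(C[...,1]+.054)<.013)
    p=C[m]; print(len(p),p[:,0].min(),p[:,0].max(),np.median(p[:,0]),p[:,1].min(),p[:,1].max(),p[:,2].min())
im=load('t13')
for q in [(675,160),(677,220),(214,178),(216,241),(373,171),(376,236)]: print('top',P(im,200+q[0]/3.6,150+q[1]/3.6,.147))
```

```text
[ 0.5359 -0.0773  0.147 ]
[ 0.5808 -0.0753  0.147 ]
[0.5311 0.0291 0.147 ]
[0.5746 0.0311 0.147 ]
[ 0.5622 -0.0619  0.1471]
964 0.5020627302739201 0.5171692960484203 0.515953925452037 -0.06697645210552136 -0.04450346488688359 0.2774534535105698
924 0.600585367439606 0.6154060591628482 0.6019340578408894 -0.06389976034652955 -0.04100482250807963 0.2783138509479362
top [ 0.5769 -0.0746  0.147 ]
top [ 0.5349 -0.0739  0.147 ]
top [0.56   0.2434 0.147 ]
top [0.5161 0.2414 0.147 ]
top [0.5664 0.1338 0.147 ]
top [0.5211 0.1321 0.147 ]
```

>>> {"name": "jog_arm", "arguments": {"steps": [{"dx":-0.04,"dy":0,"dz":-0.6,"twist":0.05},{"dx":-0.04,"dy":0,"dz":-1.3,"twist":0.05},{"dx":-0.04,"dy":0,"dz":-1.9,"twist":0.05},{"dx":-0.04,"dy":0,"dz":-2.4,"twist":0.05},{"dx":-0.04,"dy":0,"dz":-2.5,"twist":0.05}]}}

```text
t: 12.2
tool_pos: [0.5546, -0.0526, 0.0757]
tool_rot: [2.149, 2.285, -0.009]
contact_force: [-0.5, -0.2, 0.6]
opening: 0.0855
```

Run:
```python
from h import *
o=ctrl.get_obs();print(o['tool_pos'],o['tool_rot'],o['contact_force'])
im=grab('wrist','w14'); crop('w14',0,0,512,384,1.55,'w14c')
```

```text
[ 0.55458262 -0.05257508  0.07568835] [ 2.14941763  2.28467979 -0.0085779 ] [-0.51371578 -0.19372717  0.57190377]
```

View pics/w14c.png

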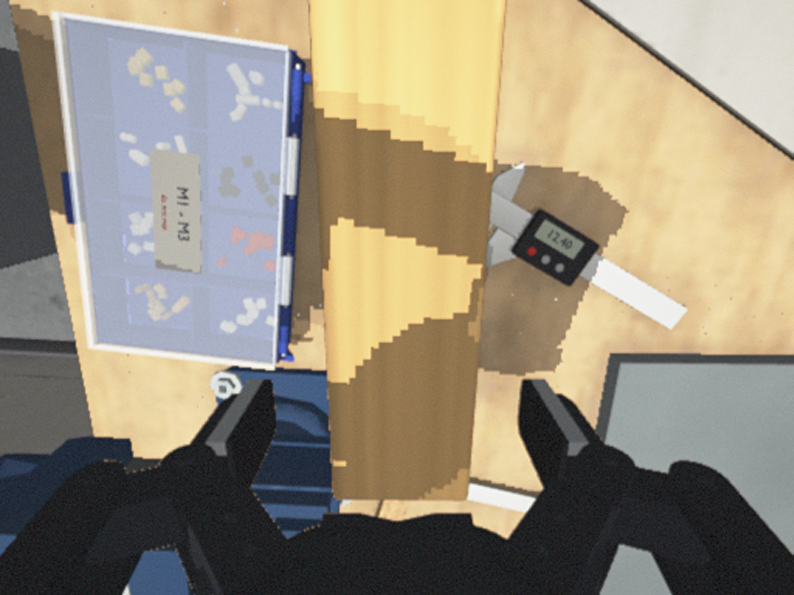

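The plank tail is centred between the open fingers, at columns 330–470 against fingers at 270 and 520. Closing.

>>> {"name": "jog_arm", "arguments": {"steps": [{"dx":0,"dy":0,"dz":0,"twist":0},{"dx":0,"dy":0,"dz":0,"twist":0},{"dx":0,"dy":0,"dz":0,"twist":0},{"dx":0,"dy":0,"dz":0,"twist":0}], "gripper": 150, "newtons": 40}}

```text
t: 12.75
tool_pos: [0.5565, -0.053, 0.0782]
tool_rot: [2.147, 2.282, -0.005]
contact_force: [-0.1, 0.5, 4.5]
opening: 0.0439
```

Run:
```python
from h import *
o=ctrl.get_obs();print(o['tool_pos'],o['tool_rot'],o['contact_force'],o['wrist_torque'],o['opening'])
im=grab('wrist','w15'); crop('w15',0,0,512,384,1.55,'w15c')
im=grab('top','t15'); crop('t15',200,150,420,260,3.6,'t15c')
```

```text
[ 0.5564668  -0.05301542  0.07821795] [ 2.14702968  2.28170634 -0.00494354] [-0.0572969   0.47748444  4.5041166 ] [ 0.09786216  0.09819523 -0.04636444] 0.04392181893639017
```

View pics/w15c.png

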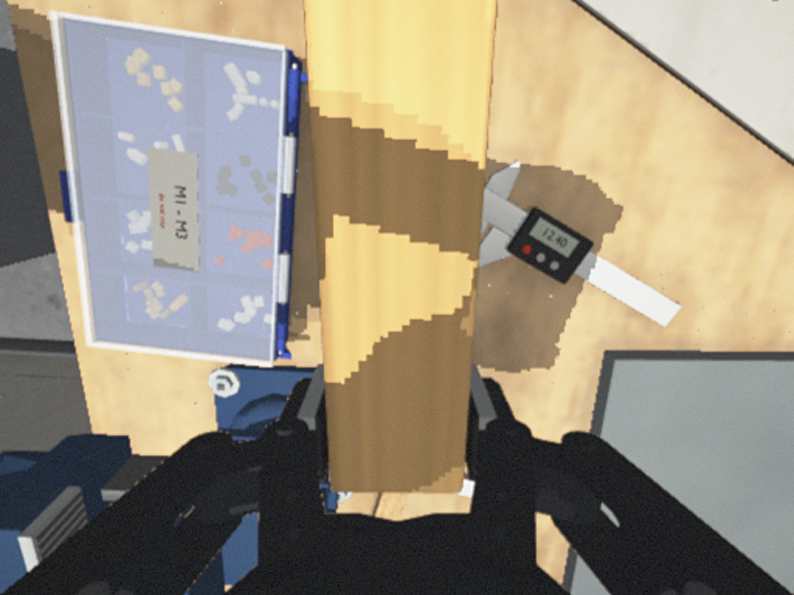

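View pics/t15c.png

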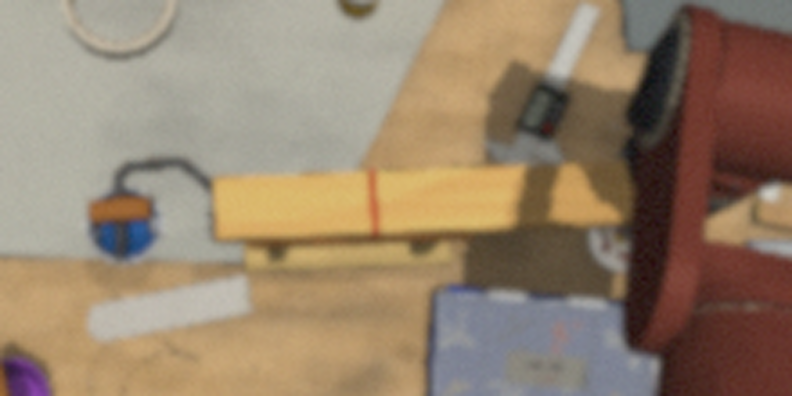

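Held at 43.9 mm, but the hand is pressing the tail down with about 4.5 N. I'll relax that before sliding, and meanwhile measure the stand's edge and yaw.

>>> {"name": "jog_arm", "arguments": {"steps": [{"dx":0,"dy":0,"dz":0.01,"twist":0},{"dx":0,"dy":0,"dz":0.01,"twist":0}]}}

```text
t: 13.1
tool_pos: [0.5563, -0.053, 0.0784]
tool_rot: [2.148, 2.282, -0.005]
contact_force: [-0.7, 0.9, 1.5]
opening: 0.0435
```

Run:
```python
from h import *
o=ctrl.get_obs();print(o['tool_pos'],o['contact_force'],o['wrist_torque'])
crop('w12',0,140,220,260,3.6,'w12d'); crop('t15',240,185,340,235,8,'t15d')
```

```text
[ 0.55627655 -0.05299087  0.07839729] [-0.70993068  0.93737419  1.45886648] [ 0.03885987  0.06150331 -0.03584898]
```

View pics/w12d.png

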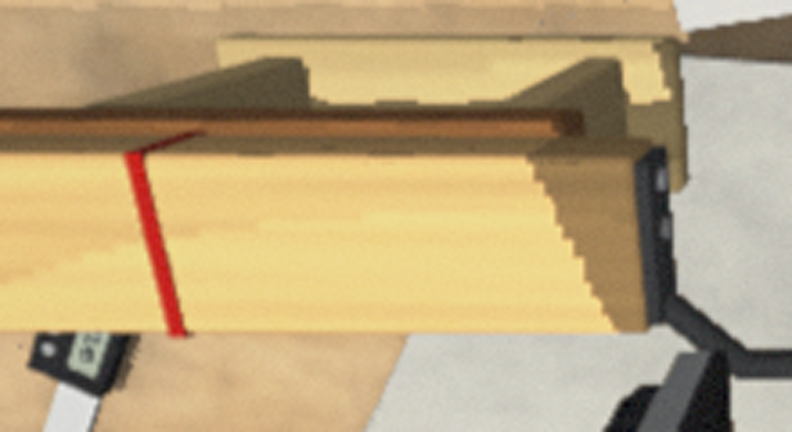

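View pics/t15d.png

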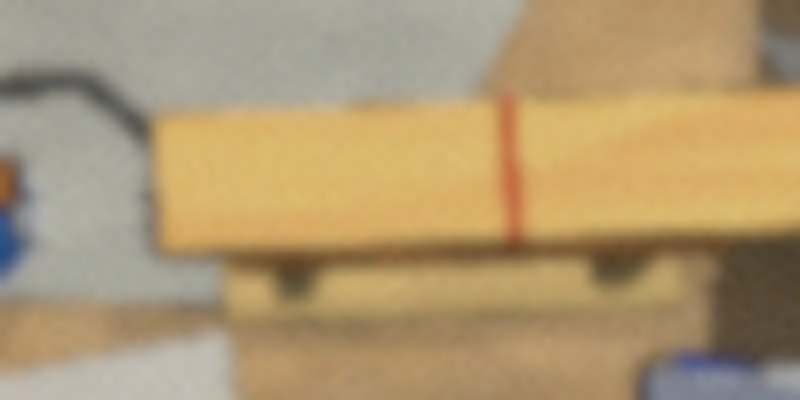

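Run:
```python
from h import *
np.set_printoptions(precision=4,suppress=True)
im=load('w12')
def p(u,v,z): return P(im,u/3.6,140+v/3.6,z)
print('rail corner',p(582,113,.127),p(582,134,.127),'along',p(100,111,.127),p(560,112,.127))
print('foot top edge',p(218,40,.019),p(655,40,.019),'end low',p(685,187,.007),p(685,60,.007))
print('red',p(137,155,.147),p(177,332,.147),'end',p(640,155,.147))
im=load('t15')
def p(u,v,z): return P(im,240+u/8,185+v/8,z)
print('top foot',p(229,312,.019),p(229,265,.019),p(680,303,.019),'red',p(507,98,.147),p(515,240,.147))
im=load('w2')
def p(u,v,z): return P(im,150+u/3.8,130+v/3.8,z)
print('w2 rail top',p(110,548,.127),p(470,546,.127),p(474,582,.127))
```

```text
rail corner [0.5153 0.2239 0.127 ] [0.5204 0.2237 0.127 ] along [0.5214 0.1089 0.127 ] [0.5153 0.2187 0.127 ]
foot top edge [0.5241 0.0628 0.019 ] [0.5155 0.213  0.019 ] end low [0.5718 0.2196 0.007 ] [0.5241 0.2204 0.007 ]
red [0.5254 0.1321 0.147 ] [0.5684 0.1334 0.147 ] end [0.519  0.2431 0.147 ]
top foot [0.5164 0.2181 0.019 ] [0.5328 0.2183 0.019 ] [0.5216 0.0624 0.019 ] red [0.567  0.1344 0.147 ] [0.5224 0.1323 0.147 ]
w2 rail top [0.5145 0.115  0.127 ] [0.509  0.2165 0.127 ] [0.5209 0.2184 0.127 ]
```

>>> {"name": "jog_arm", "arguments": {"steps": [{"dx":0,"dy":0.02,"dz":0,"twist":0},{"dx":0,"dy":0.06,"dz":0,"twist":0},{"dx":-0.005,"dy":0.11,"dz":0,"twist":0},{"dx":-0.01,"dy":0.17,"dz":0,"twist":0},{"dx":-0.012,"dy":0.23,"dz":0,"twist":0}]}}

```text
t: 13.72
tool_pos: [0.5555, -0.039, 0.0784]
tool_rot: [2.147, 2.282, -0.005]
contact_force: [1.5, -2.9, 1.4]
opening: 0.0431
```

>>> {"name": "jog_arm", "arguments": {"steps": [{"dx":-0.003,"dy":0.06,"dz":0,"twist":0},{"dx":-0.006,"dy":0.12,"dz":0,"twist":0},{"dx":-0.009,"dy":0.18,"dz":0,"twist":0},{"dx":-0.012,"dy":0.24,"dz":0,"twist":0},{"dx":-0.015,"dy":0.28,"dz":0,"twist":0}]}}

```text
t: 14.35
tool_pos: [0.5546, -0.0219, 0.0784]
tool_rot: [2.147, 2.282, -0.005]
contact_force: [0.1, -2.5, 1.1]
opening: 0.0436
```

Run:
```python
from h import *
o=ctrl.get_obs();print(o['tool_pos'],o['contact_force'],o['wrist_torque'],o['opening'])
im=grab('top','t16'); crop('t16',200,150,420,260,3.6,'t16c')
im=grab('scene','s16'); crop('s16',180,120,350,250,4.6,'s16c')
```

```text
[ 0.55462158 -0.02191626  0.07839906] [ 0.07411952 -2.54878602  1.12730393] [-0.43457711  0.04892518 -0.02455288] 0.04362413642851868
```

View pics/t16c.png

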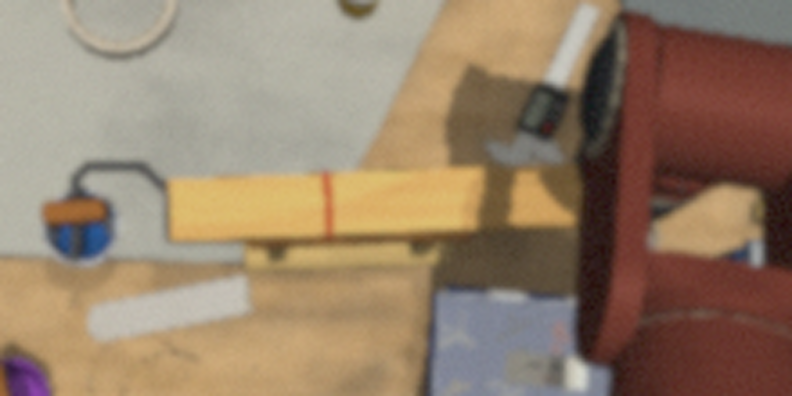

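View pics/s16c.png

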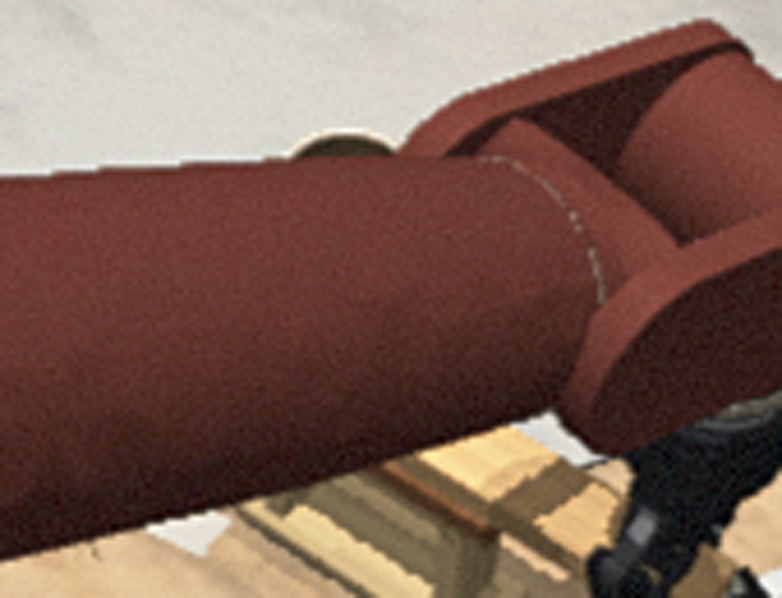

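>>> {"name": "jog_arm", "arguments": {"steps": [{"dx":0,"dy":0.03,"dz":0,"twist":0},{"dx":-0.003,"dy":0.08,"dz":0,"twist":0},{"dx":-0.006,"dy":0.14,"dz":0,"twist":0},{"dx":-0.01,"dy":0.2,"dz":0,"twist":0},{"dx":-0.012,"dy":0.26,"dz":0,"twist":0}]}}

```text
t: 15.08
tool_pos: [0.5538, -0.0058, 0.0784]
tool_rot: [2.147, 2.282, -0.005]
contact_force: [0.2, -2.1, 1.6]
opening: 0.0435
```

>>> {"name": "jog_arm", "arguments": {"steps": [{"dx":-0.003,"dy":0.06,"dz":0,"twist":0},{"dx":-0.006,"dy":0.12,"dz":0,"twist":0},{"dx":-0.009,"dy":0.18,"dz":0,"twist":0},{"dx":-0.012,"dy":0.24,"dz":0,"twist":0},{"dx":-0.015,"dy":0.3,"dz":0,"twist":0}]}}

```text
t: 15.7
tool_pos: [0.5529, 0.0124, 0.0784]
tool_rot: [2.147, 2.282, -0.005]
contact_force: [0.4, -3.9, 1.7]
opening: 0.0429
```

>>> {"name": "jog_arm", "arguments": {"steps": [{"dx":-0.003,"dy":0.06,"dz":0,"twist":0},{"dx":-0.006,"dy":0.11,"dz":0,"twist":0},{"dx":-0.009,"dy":0.15,"dz":0,"twist":0},{"dx":-0.012,"dy":0.18,"dz":0,"twist":0},{"dx":-0.012,"dy":0.2,"dz":0,"twist":0}]}}

```text
t: 16.32
tool_pos: [0.5522, 0.0245, 0.0784]
tool_rot: [2.147, 2.283, -0.005]
contact_force: [0.5, -3.4, 2.0]
opening: 0.0433
```

Run:
```python
from h import *
o=ctrl.get_obs();print(o['tool_pos'],o['contact_force'],o['wrist_torque'],o['opening'])
im=grab('top','t17'); crop('t17',200,170,320,240,6.4,'t17c')
im=grab('wrist','w17'); crop('w17',150,0,370,150,3.6,'w17c')
```

```text
[0.55215169 0.02453067 0.07840138] [ 0.47360881 -3.39744606  2.0259009 ] [-0.57073339 -0.01112912  0.0392496 ] 0.04333409541322066
```

View pics/t17c.png

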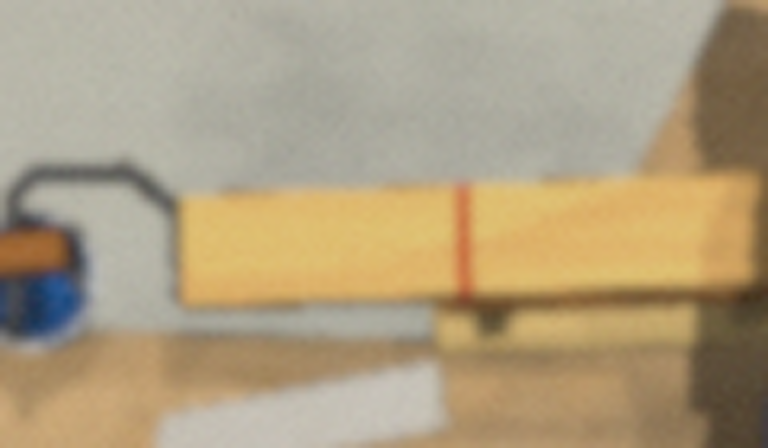

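View pics/w17c.png

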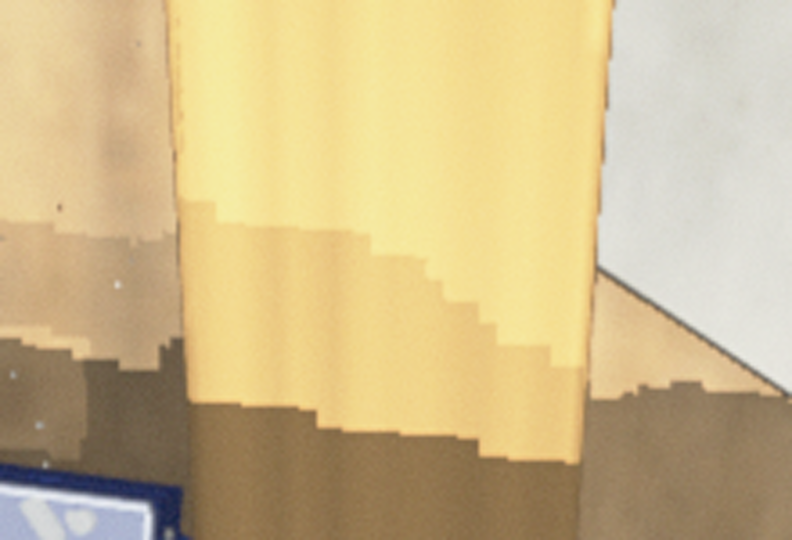

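Run:
```python
from h import *
np.set_printoptions(precision=4,suppress=True,linewidth=170)
crop('t17',255,195,305,230,16,'t17d')
im=load('t17')
for q in [(464,186),(464,242),(466,296)]: print('red',P(im,200+q[0]/6.4,170+q[1]/6.4,.147))
print('foot',P(im,200+436/6.4,170+312/6.4,.019),P(im,200+436/6.4,170+345/6.4,.019))
# where edge would project at rail top & foot for y candidates
for y in (.218,.2205,.223): print(y,(np.array(px(im,(.5205,y,.127)))-[255,195])*16,(np.array(px(im,(.517,y,.019)))-[255,195])*16)
```

```text
red [0.5614 0.211  0.147 ]
red [0.5393 0.2109 0.147 ]
red [0.5183 0.2099 0.147 ]
foot [0.531  0.2196 0.019 ] [0.5166 0.2195 0.019 ]
0.218 [230.2368 344.898 ] [218.5634 460.5501]
0.2205 [214.2923 344.6847] [204.0838 460.3546]
0.223 [198.3483 344.4713] [189.6046 460.1592]
```

View pics/t17d.png

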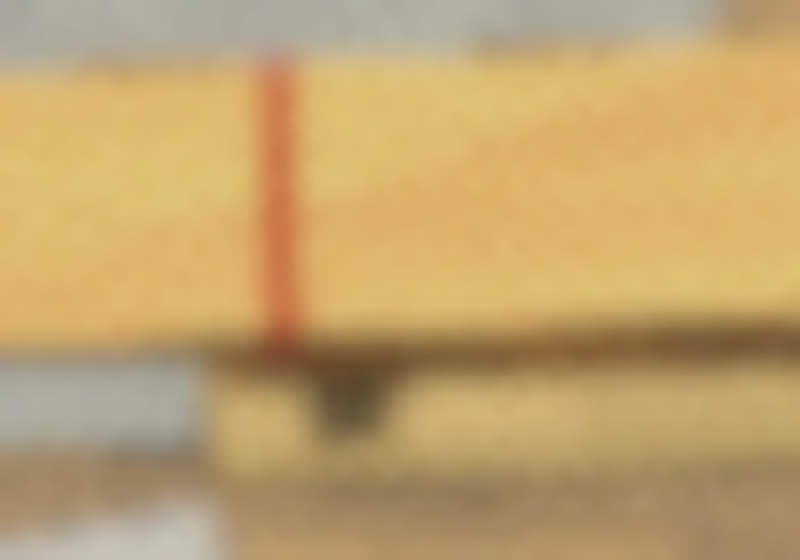

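>>> {"name": "jog_arm", "arguments": {"steps": [{"dx":0,"dy":0.04,"dz":0,"twist":0},{"dx":-0.003,"dy":0.09,"dz":0,"twist":0},{"dx":-0.006,"dy":0.14,"dz":0,"twist":0},{"dx":-0.008,"dy":0.165,"dz":0,"twist":0},{"dx":-0.008,"dy":0.17,"dz":0,"twist":0}]}}

```text
t: 17.05
tool_pos: [0.5517, 0.035, 0.0784]
tool_rot: [2.147, 2.283, -0.005]
contact_force: [0.1, -3.5, 1.7]
opening: 0.0435
```

Run:
```python
from h import *
np.set_printoptions(precision=4,suppress=True)
o=ctrl.get_obs();print(o['tool_pos'],o['contact_force'],o['wrist_torque'],o['opening'])
im=grab('top','t18'); crop('t18',190,180,310,240,6.4,'t18c'); crop('t18',255,195,305,230,16,'t18d')
```

```text
[0.5517 0.035  0.0784] [ 0.0874 -3.4748  1.6632] [-0.5399  0.021   0.0106] 0.043456329456781
```

View pics/t18c.png

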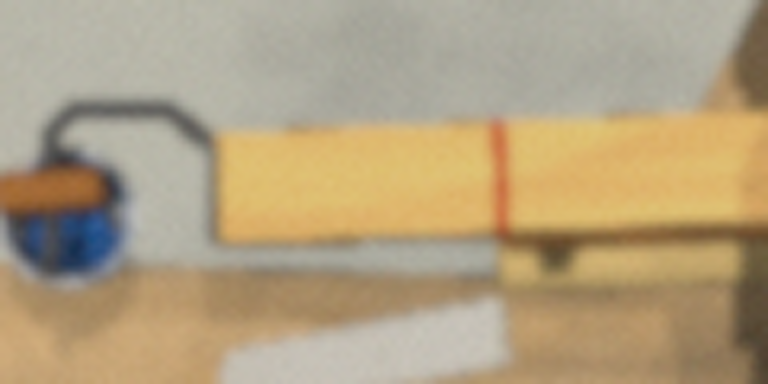

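View pics/t18d.png

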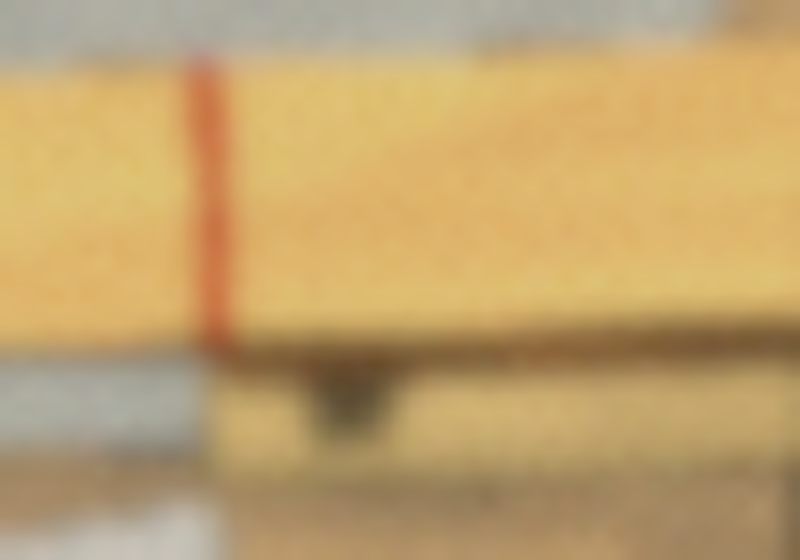

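>>> {"name": "jog_arm", "arguments": {"steps": [{"dx":0,"dy":0,"dz":0,"twist":0},{"dx":0,"dy":0,"dz":0,"twist":0},{"dx":0,"dy":0,"dz":0,"twist":0},{"dx":0,"dy":0,"dz":0,"twist":0},{"dx":0,"dy":0,"dz":0,"twist":0}]}}

```text
t: 17.73
tool_pos: [0.5516, 0.0351, 0.0784]
tool_rot: [2.147, 2.283, -0.004]
contact_force: [-0.6, -3.1, 1.6]
opening: 0.0436
```

Run:
```python
from h import *
np.set_printoptions(precision=4,suppress=True)
o=ctrl.get_obs();print(o['t'],o['tool_pos'],o['contact_force'],o['wrist_torque'],o['opening'])
im=grab('top','t19'); crop('t19',170,180,290,240,6.4,'t19c')
im2=load('t18'); print('diff',np.abs(im['frame'].astype(int)-im2['frame'])[180:240,180:310].mean())
im=load('t18')
for q in [(497,125),(501,180),(503,230)]: print('red',P(im,190+q[0]/6.4,180+q[1]/6.4,.147))
print('foot',P(im,190+500/6.4,180+260/6.4,.019))
# heights along plank
T=np.array(im['extrinsics']);Z=im['range_z'];v,u=np.mgrid[0:384,0:512]
C=np.stack([(u-im['cx'])/im['fx']*Z,(v-im['cy'])/im['fy']*Z,Z],-1)@T[:3,:3].T+T[:3,3]
m=(Z>0)&(abs(C[...,0]-.537)<.015)&(C[...,1]>.12)&(C[...,1]<.32)&(C[...,2]>.13)
p=C[m];print('plane slope',np.polyfit(p[:,1],p[:,2],1),len(p))
m=(Z>0)&(C[...,1]>.33)&(C[...,1]<.44)&(abs(C[...,0]-.53)<.06)&(C[...,2]>.155)&(C[...,2]<.17)
p=C[m];print('grip top',p.mean(0),p.min(0),p.max(0),len(p), 'tilt',np.polyfit(p[:,1],p[:,2],1)[0],'yaw',-np.polyfit(p[:,1],p[:,0],1)[0])
```

```text
17.725 [0.5516 0.0351 0.0784] [-0.5525 -3.1039  1.5513] [-0.4762  0.0305  0.0583] 0.0435767545382755
diff 1.7475213675213674
red [0.56  0.223 0.147]
red [0.5384 0.2213 0.147 ]
red [0.5189 0.2203 0.147 ]
foot [0.5258 0.2196 0.019 ]
plane slope [0.0051 0.1452] 964
grip top [0.5306 0.3969 0.1596] [0.5219 0.3754 0.1552] [0.54   0.4174 0.1639] 109 tilt 0.023657386831325452 yaw 0.09144979144472565
```

View pics/t19c.png

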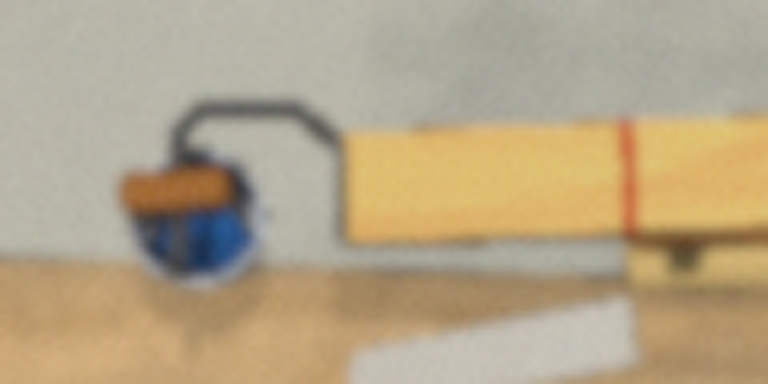

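Run:
```python
from h import *
print(ctrl.finish_job())
```

```text
the job is handed in; nothing more can be done
None
```

The pail is hanging on the hook, the plank is out to the red line, and I handed the job in at about 17.8 s with the gripper still holding the inner end. `finish_job` gives no verdict, so the checks below are my own camera readings.

- **Hanging the pail:** I threaded the blue pail onto the hook and let it go while the line was still about 87 mm short of the edge. I then gripped the plank's tail and slid it out about 88 mm.
- **Red line:** it reads y ≈ 0.221 m, against about 0.2205 m for the stand's edge, so it is within about 1 mm. My separate estimates of the edge spread over about 6 mm (0.219 to 0.225 m), so this is less certain than it sounds.
- **Plank:** flat, with a measured slope of 0.005 rad. The fingers stopped on it at 43.6 mm, set to 40 N, and press the tail down with about 1.6 N.
- **Pail:** the grip is within about 1 mm of the hook's seat and the pail looks upright. The last two top views match to within noise, so it is quiet. Depth puts the top of the grip at 0.160 m, against the 0.161 m expected.
- **Glue bottle and tape:** I kept the arm clear of both and did not re-measure them at the end.

**Tool position mismatch:** the real fingertips sit about 36 mm higher than the reported tool position implies. My first attempt to grip the pail closed above the handle without moving it. I corrected for the offset from the camera depth, and both later grasps held.

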